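# Sift small baubles from large ones

## Task

Sort the mixed silver baubles: hold the wooden sieve by its bar and, keeping it down on its rails, shake it briskly side to side several times from one spring stop to the other, nudging each stop in by a few millimetres but never slamming it to its end, until every small bauble has dropped into the pan below. Then lift the sieve off with the large baubles still in it, set it gently down into the nest of the empty white stand, fully home and level, and let go; do not disturb the other things on the table.

Things in the scene. Friction and masses are not known exactly. Their poses are not given: they have to be found in the camera images.
- sifter: Fixed plywood sifting box, 136 mm (its x) by 312 mm (its y), 70 mm high. Origin: centre of its underside, on the table. In it lies the pan, floor at 6 mm height, +-57 mm by +-95 mm. The sieve rests on two rails that run along the box's y, tops at 55 mm height, and slides along y between guide walls 70 mm high that leave 2 mm each side in x. At each end, on a deck at 52 mm height, a spring stop limits the stroke.
- stop_left (a joint): Spring stop at the box's +y end: rubber-faced plunger 36 mm wide facing the middle. Value: m pressed in, 0 = free, 0.018 = hard end; 1.4 N to start, 0.7 N more per mm. Adjustable: its free face is 84 to 112 mm from the box's centre along y, not measured: feel or see it. A nudge is 3 mm or more; 12 mm or more, even for an instant, is slamming it.
- stop_right (a joint): The same spring stop at the -y end, adjusted independently (free face 84 to 112 mm from the centre along -y). Once the stops are found, strokes at a mean 0.15 to 0.17 m/s that turn round 5 to 7 mm into each stop are brisk enough and safe; 0.3 m/s overshoots.
- sieve: Loose wooden sieve, 120 (x) by 150 (y) mm, walls 5 thick, 42 high, 0.26 to 0.46 kg. Origin: centre of its underside. Floor 5 mm thick, two 26 mm wide slots along x at y = +-27 mm, crossed by thin wires; 3 mm grooves at y = -54, 0, 54 mm hold the small baubles until shaken briskly (peaks of about 2 m/s2). Starts on the rails, axes along the box's, within 7 mm of its middle.
- sieve_grip (a point): Centre of the sieve's handle bar, 85 mm above the sieve's underside. The bar runs along the sieve's x, 110 mm long between two end posts, 16 mm wide (y), 20 mm high; grip it across y. The large baubles reach up to 49 mm above the underside.
- stand: Fixed empty receiving stand, white block 150 mm (x) by 180 mm (y). Origin: centre of its underside, on the table. Flat seat at 30 mm height within four aluminium lips 8 mm high, topped by flared lead-ins up to 48 mm height. The nest is 125 mm (x) by 155 mm (y): 2.5 mm play each side for the sieve, either way round.
- small0: Small silver bauble, ball of 18 mm diameter, 12 g; origin at its centre. Starts in the sieve.
- small1: Small silver bauble, ball of 18 mm diameter, 12 g; origin at its centre. Starts in the sieve.
- small2: Small silver bauble, ball of 18 mm diameter, 12 g; origin at its centre. Starts in the sieve.
- small3: Small silver bauble, ball of 18 mm diameter, 12 g; origin at its centre. Starts in the sieve.
- small4: Small silver bauble, ball of 18 mm diameter, 12 g; origin at its centre. Starts in the sieve.
- large0: Large silver bauble, ball of 44 mm diameter, 30 g, too large for the slots; origin at its centre. Starts in the sieve.
- large1: Large silver bauble, ball of 44 mm diameter, 30 g, too large for the slots; origin at its centre. Starts in the sieve.
- large2: Large silver bauble, ball of 44 mm diameter, 30 g, too large for the slots; origin at its centre. Starts in the sieve.
- tape_c (a point): Bystander: roll of tape lying flat, 76 mm across, 20 mm high; point at its centre.
- star_c (a point): Bystander: flat six-pointed wooden star, 75 mm across, 8 mm high; point at its centre.
- giftbox_c (a point): Bystander: white gift box 70 x 70 x 75 mm; point at its centre.
- tube_c (a point): Bystander: clear upright tube pack, 69 mm across, 85 mm high; point at its centre.

How it is judged:
On the way, in this order (a step that is already met when the one before it is completed fails the run):
1. the sieve, on its rails, has nudged the stop at the box's +y end in by 3 mm or more (either end may be nudged first: shaking back and forth meets both stages) (value of joint stop_left above 0.003 m and z of sieve in the frame of sifter below 0.065 m), for 0.04 s.
2. after that it has nudged the stop at the -y end in by 3 mm or more (value of joint stop_right above 0.003 m and z of sieve in the frame of sifter below 0.065 m), for 0.04 s.
3. with every small bauble in the pan, the sieve is lifted clear of the box with the large baubles in it (z of small0 in the frame of sifter between 0 and 0.045 m and x of small0 in the frame of sifter between -0.06 and 0.06 m and y of small0 in the frame of sifter between -0.095 and 0.095 m and z of small1 in the frame of sifter between 0 and 0.045 m and x of small1 in the frame of sifter between -0.06 and 0.06 m and y of small1 in the frame of sifter between -0.095 and 0.095 m and z of small2 in the frame of sifter between 0 and 0.045 m and x of small2 in the frame of sifter between -0.06 and 0.06 m and y of small2 in the frame of sifter between -0.095 and 0.095 m and z of small3 in the frame of sifter between 0 and 0.045 m and x of small3 in the frame of sifter between -0.06 and 0.06 m and y of small3 in the frame of sifter between -0.095 and 0.095 m and z of small4 in the frame of sifter between 0 and 0.045 m and x of small4 in the frame of sifter between -0.06 and 0.06 m and y of small4 in the frame of sifter between -0.095 and 0.095 m and z of large0 in the frame of sieve between 0.01 and 0.045 m and x of large0 in the frame of sieve between -0.056 and 0.056 m and y of large0 in the frame of sieve between -0.071 and 0.071 m and z of large1 in the frame of sieve between 0.01 and 0.045 m and x of large1 in the frame of sieve between -0.056 and 0.056 m and y of large1 in the frame of sieve between -0.071 and 0.071 m and z of large2 in the frame of sieve between 0.01 and 0.045 m and x of large2 in the frame of sieve between -0.056 and 0.056 m and y of large2 in the frame of sieve between -0.071 and 0.071 m and z of sieve in the frame of sifter above 0.09 m), for 0.1 s.
At the end, for the whole second after the job is handed in: Five small baubles in the pan; sieve on the stand's seat (underside -3 to +4 mm of seat height, within 6 mm of centre, tilt under 2 deg, turned under 3.4 deg from the stand's axes, either way round), at rest, released, the three large baubles in it (z of small0 in the frame of sifter between 0 and 0.045 m and x of small0 in the frame of sifter between -0.06 and 0.06 m and y of small0 in the frame of sifter between -0.095 and 0.095 m and z of small1 in the frame of sifter between 0 and 0.045 m and x of small1 in the frame of sifter between -0.06 and 0.06 m and y of small1 in the frame of sifter between -0.095 and 0.095 m and z of small2 in the frame of sifter between 0 and 0.045 m and x of small2 in the frame of sifter between -0.06 and 0.06 m and y of small2 in the frame of sifter between -0.095 and 0.095 m and z of small3 in the frame of sifter between 0 and 0.045 m and x of small3 in the frame of sifter between -0.06 and 0.06 m and y of small3 in the frame of sifter between -0.095 and 0.095 m and z of small4 in the frame of sifter between 0 and 0.045 m and x of small4 in the frame of sifter between -0.06 and 0.06 m and y of small4 in the frame of sifter between -0.095 and 0.095 m and z of large0 in the frame of sieve between 0.01 and 0.045 m and x of large0 in the frame of sieve between -0.056 and 0.056 m and y of large0 in the frame of sieve between -0.071 and 0.071 m and z of large1 in the frame of sieve between 0.01 and 0.045 m and x of large1 in the frame of sieve between -0.056 and 0.056 m and y of large1 in the frame of sieve between -0.071 and 0.071 m and z of large2 in the frame of sieve between 0.01 and 0.045 m and x of large2 in the frame of sieve between -0.056 and 0.056 m and y of large2 in the frame of sieve between -0.071 and 0.071 m and z of sieve in the frame of stand between 0.027 and 0.034 m and horizontal distance between sieve and stand below 0.006 m and angle between sieve's own z axis and vertical below 0.035 rad and angle between the x axis of sieve and the x axis of stand, either way round below 0.06 rad and linear speed of sieve below 0.02 m/s); the robot touches nothing.
It fails at once if a spring stop is slammed (pressed in 12 mm or more) (value of joint any of stop_left, stop_right above 0.012 m).
It fails at once if the sieve is lifted more than 20 mm off its rails while a small bauble is not yet in the pan (z of sieve in the frame of sifter above 0.075 m and z of any of small0, small1, small2, small3, small4 in the frame of sifter above 0.045 m).
It fails at once if the sieve is set down hard on the stand (more than 35 N) (contact force between sieve and stand above 35 N).
It fails at once if a bystander (tape, star, gift box or tube) is moved by more than 20 mm (distance of any of tape_c, star_c, giftbox_c, tube_c from where it was at the start of the episode above 0.02 m).
It also fails if it takes over 72 s, if anything falls off the work surface, if the arm or the gripper's body presses on something with over 40 N, if the wrist force passes 120 N, or if a joint passes its speed limit or range.

## Robot

A 7-joint arm with a two-finger parallel gripper is mounted at the origin on the work surface. World frame = base frame: x ahead of the robot, y to its left, z up, the work surface at z = 0. Lengths are in m, angles in rad, forces in N, time in s.
With the tool pointing down it reaches from about 0.4 to 0.85 m from the base axis. Payload 10.4 kg.
Tool frame: the origin (TCP) lies at the very end of the fingers, on their centre line; the grasp point (between the pads) lies 19 mm behind it; z points along the fingers, y is the direction in which the jaws open and shut (so a half turn about z gives the same grasp; the last joint's range is limited). The gripper opens to 87 mm and grips with 3 to 60 N. Pads are 19 mm wide; open, the fingers measure 117 mm over their backs; the gripper's body (75 mm by 190 mm) begins 51 mm behind the grasp point.
Start: joints at [1.235, 0.332, -0.065, 1.46, 0.022, 1.35, -0.088], TCP at [0.192, -0.595, 0.223] pointing down, gripper open.
Joint ranges: [-2.6, 2.6], [-0.5, 2.12], [-1.47, 1.34], [0.16, 2.42], [-1.27, 4.41], [0.06, 2.06], [-2.6, 2.6]. Speed limits (rad/s): [2.22, 2.22, 2.79, 2.79, 3.14, 3.14, 3.14].

## Interface

Orientations are given as a unit quaternion [x, y, z, w].
In Python, from bench import r gives the robot as it stands.
- The arm moves only by the tool move_arm, never from a script. Its argument "deltas" is a list of rows, each a list of 5 numbers: the gripper's target within -1 to 1 (fully open at 1, half-way at 0, shut at -1), then the shift along the tool's x, y, z as a fraction of full scale, then the turn about the tool's z as a fraction of full scale. A call has 1 to 12 rows; each row shifts and turns the commanded pose from where the row before left it, along the tool's axes as they then stand; what a row does not reach is not made up. Full scale, the value 1, is 2.5 cm for a shift and 90 degrees for a turn. A row lasts 1/12 s, in which the tool goes at most 41.7 mm and 7.16 degrees, less where a joint would pass 70% of its speed; a pose out of reach is approached as far as the arm can. A call with a number of a shift or a turn outside -1 to 1 is refused whole. A call with a gripper value outside its range is refused whole. The fingers move at their own pace and stop on an object; "squeeze" is the grip in N (left out, the last holds). Time passes only in rows, so rows that do not move let the fingers close. It gives the time, the measured TCP pose, the force and the opening at its end, in the units of the state.
- r.read_state(): the state, without advancing time (a new reading comes with each control period).
- r.camera(name): name is "scene" or "top" or "wrist"; returns the picture (480x640x3 uint8, red, green, blue); there is no depth.
- r.camera_info(name): a dict with "K" (3x3 intrinsics, pixels), "R" (3x3) and "t" (3): a world point X has camera coordinates R X + t; the wrist camera has in their place "hand_eye" (4x4, takes a point from camera to tool coordinates, whose origin is the TCP and whose axes are the flange's). Camera axes: x right, y down, z forward; pixel columns grow to the right and rows downward; lengths in m; the calibration is good to about 2 mm. A picture is of the moment at which its call begins: read the wrist's pose just before it. camera_info takes no time and is no camera call.
- r.close_job(): hands the job in, once; it reports no verdict.
Trained networks look in the newest picture that a camera, given by its name, has taken for a name from the list of things; names that differ only in an ending like _2 or _b are one class to them, and where a whole thing is asked for, a point or a joint stands for the part that bears it (a point fixed in the world has none). Each returns a list of dicts, best first, with "confidence" (0 to 1); they miss things now and then, are a little off and sometimes report something else, mostly with a low value. They report only what shows in the picture. A call takes as long as a camera call.
- r.boxes_of(camera, label): "position" ([x, y, z] in m, in the coordinates of the camera as it stood for that picture, good to about 4 mm: the middle of the surface that is visible of it).
- r.tip_of(camera, label): "position" ([x, y, z] in m, in the coordinates of the camera as it stood for that picture, good to about 4 mm: a listed point, or the origin of a listed thing).
The state is a dict: "time": time; "joint_positions": joint angles; "joint_vel": joint speeds; "joint_torque": joint torques, N m; "ee_pos": TCP position; "eef_rot": TCP orientation; "ft_force": force on the tool from outside, world axes, zero at the start; "torque": the same for the moment, N m; "width": finger opening in m.
Only numpy, scipy, OpenCV 4.12 (cv2) and the standard library are available. Lean on these libraries where they do the work, as an engineer would, in place of code of your own. Each camera call takes 0.05 s, during which the arm holds its last target.

## Working session

There is one attempt and no reset: what is moved stays moved. The work goes in short steps, Python scripts to look and compute and a tool call to move; the robot and the scene stay as the last step left them, time stands still between calls to the robot, and variables do not carry over. Pictures are saved under pics/ and viewed, and the job is handed in when it is done.

Besides the shell and the picture viewer there is one more tool, called after "Call:" as a command line: name --pt "numbers of a row" for each row, then --argument value for the rest. move_arm: Moves the arm, as the interface text tells. Shift numbers are shares of 2.5 cm and turn numbers shares of 90 degrees, none past 1 either way. Its arguments: {"type":"object","properties":{"deltas":{"type":"array","items":{"type":"array","items":{"type":"number"}}},"squeeze":{"type":"number"}},"required":["deltas"]}

```bash
mkdir -p pics; ls
cat > h.py <<'E'
from bench import r
import numpy as np, cv2
from scipy.spatial.transform import Rotation as Ro
def snap(c,n):
    s=r.read_state(); im=r.camera(c); cv2.imwrite('pics/'+n+'.png',im[:,:,::-1]); return s,im
def world(c,p,s=None):
    i=r.camera_info(c); p=np.array(p)
    if c=='wrist':
        H=np.array(i['hand_eye']); q=H[:3,:3]@p+H[:3,3]
        return Ro.from_quat(s['eef_rot']).apply(q)+s['ee_pos']
    return np.array(i['R']).T@(p-np.array(i['t']))
E
python3 - <<'E'
from h import *
print({k:np.round(v,4) for k,v in r.read_state().items()})
for c in ['top','scene']:
    s,_=snap(c,c+'0')
    for l in ['sifter','sieve','sieve_grip','stand','stop_left','stop_right','tape_c','star_c','giftbox_c','tube_c']:
        for f in ('tip_of','boxes_of'):
            if f=='boxes_of' and l not in('stop_left','stop_right','stand'): continue
            for d in getattr(r,f)(c,l)[:2]: print(c,f,l,round(d['confidence'],2),np.round(world(c,d['position']),4))
print(r.read_state()['time'])
E
```

```text
pics
{'time': np.float64(0.0), 'joint_positions': array([ 1.2354,  0.3329, -0.0647,  1.4609,  0.0216,  1.3499, -0.0885]), 'joint_vel': array([ 0.0008, -0.0013, -0.0019, -0.0007,  0.0002, -0.0001, -0.0001]), 'joint_torque': array([ 3.00000e-04, -6.23259e+01,  2.48000e-02, -3.89895e+01,
       -6.13000e-02,  3.99000e-02,  2.00000e-04]), 'ee_pos': array([ 0.1922, -0.5943,  0.2218]), 'eef_rot': array([ 9.878e-01,  1.558e-01, -1.000e-04, -7.000e-04]), 'ft_force': array([-0.3077, -0.5822, -0.388 ]), 'torque': array([0.0074, 0.012 , 0.024 ]), 'width': np.float64(0.0868)}
top tip_of sifter 0.98 [ 0.5004 -0.198  -0.0012]
top tip_of sieve 0.64 [ 0.4983 -0.1928  0.0513]
top tip_of sieve_grip 0.93 [ 0.501  -0.1911  0.1384]
top tip_of sieve_grip 0.21 [ 0.4721 -0.2514  0.0679]
top tip_of stand 0.98 [0.4808 0.1892 0.0007]
top boxes_of stand 0.73 [0.4766 0.1863 0.03  ]Traceback (most recent call last):
  File "<stdin>", line 8, in <module>
ValueError: it knows: giftbox, large, sieve, sieve_grip, sifter, small, stand, star, tape, tube
```

Run:
```python
from h import *
for c in ['top','scene']:
    s,_=snap(c,c+'0')
    for l in ['sifter','sieve','sieve_grip','stand','tape','star','giftbox','tube','small','large']:
            if c=='top' and l in ('sifter','stand'): continue
            for d in r.tip_of(c,l)[:5]: 
                if d['confidence']>.3: print(c,l,round(d['confidence'],2),np.round(world(c,d['position']),4))
print(r.read_state()['time'])
```

```text
top sieve 0.59 [ 0.5024 -0.1949  0.0539]
top sieve_grip 0.76 [ 0.4996 -0.1943  0.1362]
top sieve_grip 0.44 [ 0.4977 -0.2196  0.0791]
top tape 0.8 [ 0.3736 -0.2158  0.0089]
top star 0.81 [0.3398 0.1636 0.0018]
top tube 0.78 [ 0.6251 -0.2209  0.0439]
top tube 0.67 [ 0.4981 -0.1921  0.1351]
top small 0.63 [ 0.4877 -0.1887  0.0698]
top small 0.6 [ 0.4931 -0.1404  0.0716]
top small 0.59 [ 0.5391 -0.245   0.0695]
top small 0.51 [ 0.4683 -0.2499  0.0679]
top small 0.5 [ 0.5167 -0.192   0.0655]
top large 0.96 [ 0.4676 -0.164   0.0788]
top large 0.75 [ 0.5311 -0.1644  0.0816]
top large 0.49 [ 0.5    -0.2198  0.0794]
scene sifter 0.68 [ 5.056e-01 -1.950e-01  4.000e-04]
scene sieve 0.78 [ 0.5006 -0.1957  0.0528]
scene sieve_grip 0.71 [ 0.5039 -0.193   0.1388]
scene sieve_grip 0.39 [ 0.5311 -0.1629  0.0791]
scene stand 0.57 [0.4798 0.1904 0.0006]
scene star 0.77 [0.3374 0.1688 0.0019]
scene giftbox 0.76 [0.6221 0.2266 0.0392]
scene tube 0.97 [ 0.6306 -0.2266  0.04  ]
scene small 0.62 [ 0.4858 -0.1366  0.069 ]
scene small 0.57 [ 0.5134 -0.1929  0.0744]
scene small 0.52 [ 0.4719 -0.2479  0.0663]
scene large 0.89 [ 0.4988 -0.2211  0.076 ]
scene large 0.71 [ 0.5322 -0.1642  0.0781]
scene large 0.55 [ 0.4691 -0.168   0.074 ]
1.3
```

View pics/top0.png

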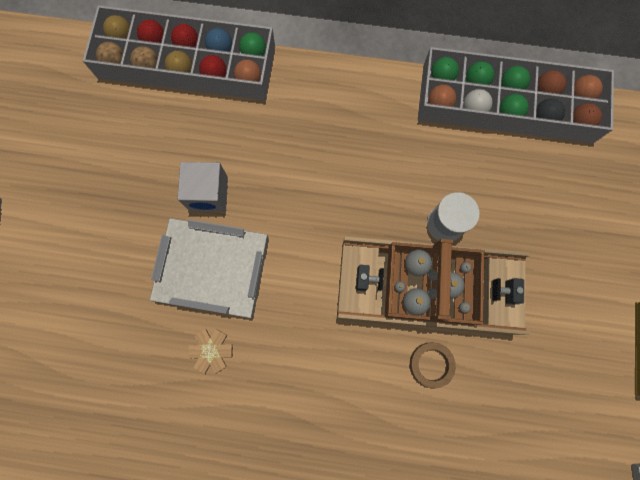

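View pics/scene0.png

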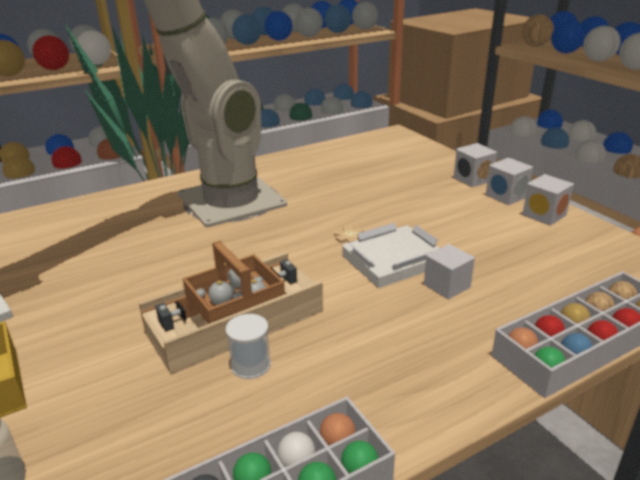

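Run:
```python
from h import *
im=cv2.imread('pics/top0.png')
cv2.imwrite('pics/c1.png',cv2.resize(im[230:345,330:535],None,fx=3.9,fy=3.9,interpolation=cv2.INTER_CUBIC))
cv2.imwrite('pics/c2.png',cv2.resize(im[210:330,145:275],None,fx=5,fy=5,interpolation=cv2.INTER_CUBIC))
i=r.camera_info('top');print(i['K'],-np.array(i['R']).T@i['t'])
```

```text
[[471.14083521   0.         315.46590814]
 [  0.         471.14083521 236.27534451]
 [  0.           0.           1.        ]] [ 0.39204554 -0.01724293  0.8518034 ]
```

View pics/c1.png

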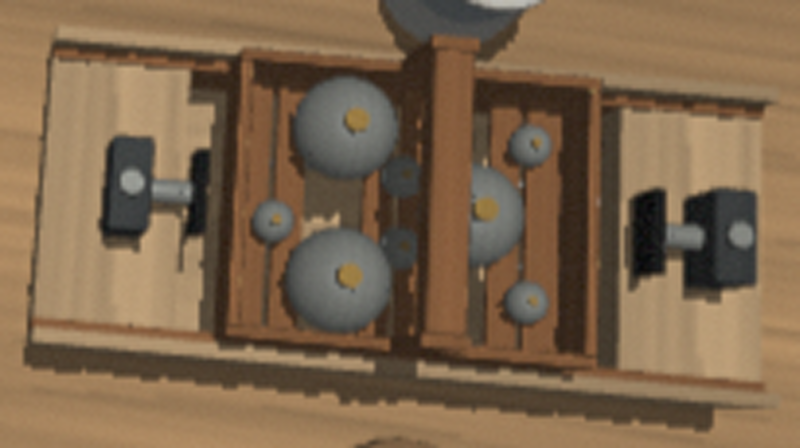

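View pics/c2.png

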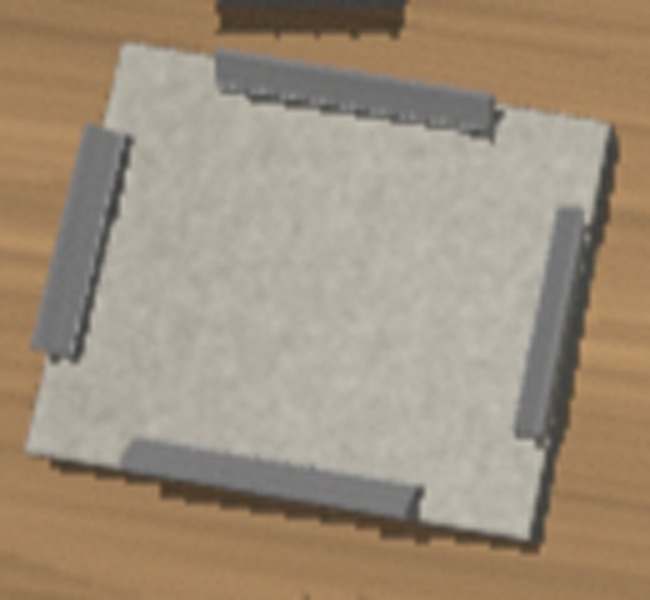

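```bash
cat >> h.py <<'E'
def pix(c,uv,z):
    i=r.camera_info(c);R=np.array(i['R']);o=-R.T@np.array(i['t'])
    d=R.T@np.linalg.inv(np.array(i['K']))@np.array([uv[0],uv[1],1.])
    return o+d*(z-o[2])/d[2]
E
python3 - <<'E'
from h import *
def q(name,pts,f,o,z):
    W=[pix('top',((a+.5)/f+o[0]-.5,(b+.5)/f+o[1]-.5),z)[:2] for a,b in pts]; W=np.array(W)
    print(name,np.round(W,4).tolist(),'c',np.round(W.mean(0),4))
    for k in range(4):
        d=W[k]-W[(k+1)%4]; a=np.degrees(np.arctan2(d[1],d[0])); print('  edge',np.round(np.linalg.norm(d),4),round((a+45)%90-45,2))
q('stand',[(122,42),(613,122),(532,543),(27,455)],5,(145,210),.03)
q('sieve',[(240,50),(603,80),(597,366),(222,338)],3.9,(330,230),.097)
q('box',[(57,28),(775,97),(763,405),(25,345)],3.9,(330,230),.07)
q('stops',[(210,150),(210,230),(635,195),(633,270)],3.9,(330,230),.075)
E
```

```text
stand [[0.5573, 0.2773], [0.5531, 0.0975], [0.4029, 0.101], [0.4078, 0.2798]] c [0.4803 0.1889]
  edge 0.1799 -1.33
  edge 0.1502 -1.34
  edge 0.1789 -1.54
  edge 0.1495 -0.94
sieve [[0.5545, -0.1144], [0.5631, -0.2653], [0.4457, -0.271], [0.4353, -0.1202]] c [ 0.4997 -0.1927]
  edge 0.1511 3.27
  edge 0.1176 2.81
  edge 0.1512 3.92
  edge 0.1193 2.78
box [[0.5588, -0.0382], [0.5722, -0.3477], [0.4414, -0.3494], [0.4223, -0.0425]] c [ 0.4987 -0.1945]
  edge 0.3098 2.48
  edge 0.1308 0.73
  edge 0.3075 3.56
  edge 0.1366 1.81
stops [[0.5143, -0.1094], [0.4806, -0.1132], [0.5206, -0.2893], [0.489, -0.2905]] c [ 0.5011 -0.2006]
  edge 0.034 6.47
  edge 0.1806 12.82
  edge 0.0317 2.27
  edge 0.183 -7.97
```

Call:
move_arm --pt "1 0 0 0 0.055" --pt "1 0 0 0 0.055" --pt "1 0 0 0 0.055" --pt "1 0.73 -0.85 0 0" --pt "1 0.73 -0.85 0 0" --pt "1 0.73 -0.85 0 0" --pt "1 0.73 -0.85 0 0" --pt "1 0.73 -0.85 0 0" --pt "1 0.73 -0.85 0 0" --pt "1 0.73 -0.85 0 0" --pt "1 0.73 -0.85 0 0" --pt "1 0.73 -0.85 0 0"

```text
time: 2.3
ee_pos: [0.3468, -0.3938, 0.2228]
eef_rot: [1.0, 0.027, 0.0, 0.0]
ft_force: [0.5, -1.0, -1.0]
width: 0.087
```

Call:
move_arm --pt "1 0.73 -0.85 0 0" --pt "1 0.73 -0.85 0 0" --pt "1 0.73 -0.85 0 0" --pt "1 0.73 -0.85 0 0" --pt "1 0.73 -0.85 0 0" --pt "1 0.73 -0.85 0 0" --pt "1 0.73 -0.85 0 0" --pt "1 0 0 0 0" --pt "1 0 0 0 0"

```text
time: 3.05
ee_pos: [0.4665, -0.2381, 0.2226]
eef_rot: [1.0, 0.028, 0.0, -0.0]
ft_force: [-0.1, -0.6, 0.1]
width: 0.0869
```

Run:
```python
from h import *
s,_=snap('wrist','w0'); print(np.round(s['ee_pos'],4),Ro.from_quat(s['eef_rot']).as_matrix().round(4))
for l in ['sieve','sieve_grip','sifter','large']:
    for d in r.tip_of('wrist',l)[:3]: print(l,round(d['confidence'],2),np.round(world('wrist',d['position'],s),4))
```

```text
[ 0.4665 -0.2381  0.2226] [[ 9.984e-01  5.690e-02  3.000e-04]
 [ 5.690e-02 -9.984e-01  1.000e-04]
 [ 3.000e-04 -1.000e-04 -1.000e+00]]
sieve 0.81 [ 0.5006 -0.1894  0.0534]
sieve 0.66 [ 0.5364 -0.2479  0.07  ]
sieve_grip 0.73 [ 0.4996 -0.1891  0.1386]
sifter 0.64 [ 0.4994 -0.1973  0.0021]
large 0.97 [ 0.504  -0.2214  0.077 ]
large 0.81 [ 0.535  -0.1619  0.081 ]
large 0.73 [ 0.4672 -0.1676  0.079 ]
```

View pics/w0.png

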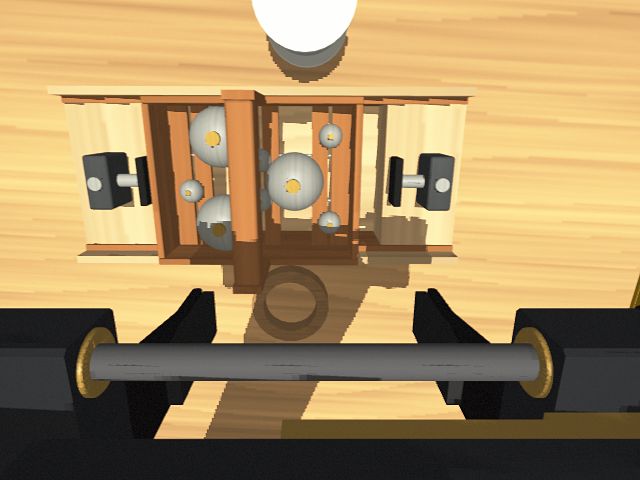

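```bash
cat >> h.py <<'E'
def wpix(s,uv,z):
    i=r.camera_info('wrist');H=np.array(i['hand_eye']);K=np.array(i['K'])
    Rt=Ro.from_quat(s['eef_rot']).as_matrix()
    o=Rt@H[:3,3]+s['ee_pos']; d=Rt@H[:3,:3]@np.linalg.inv(K)@np.array([uv[0],uv[1],1.])
    return o+d*(z-o[2])/d[2]
E
python3 - <<'E'
from h import *
s=r.read_state()
im=cv2.imread('pics/w0.png')
cv2.imwrite('pics/c3.png',cv2.resize(im[80:280,40:480],None,fx=1.8,fy=1.8,interpolation=cv2.INTER_CUBIC))
for n,uv,z in [('LFtop',(149,157),.075),('LFbot',(151,206),.055),('RFtop',(391,157),.075),('RFbot',(389,206),.055),('box',(50,88),.07),('box',(473,97),.07),('box',(458,258),.07),('box',(78,262),.07),('barF',(240,91),.15),('barN',(250,292),.15),('sv',(144,100),.097),('sv',(364,100),.097),('sv',(357,264),.097),('sv',(160,264),.097)]:
    print(n,np.round(wpix(s,uv,z),4))
E
```

```text
LFtop [ 0.5125 -0.1155  0.075 ]
LFbot [ 0.4708 -0.1067  0.055 ]
RFtop [ 0.5221 -0.2957  0.075 ]
RFbot [ 0.4812 -0.3021  0.055 ]
box [ 0.5574 -0.0453  0.07  ]
box [ 0.5675 -0.3516  0.07  ]
box [ 0.4441 -0.3599  0.07  ]
box [ 0.4243 -0.05    0.07  ]
barF [ 0.558  -0.1963  0.15  ]
barN [ 0.4407 -0.2025  0.15  ]
sv [ 0.552  -0.1233  0.097 ]
sv [ 0.5598 -0.2695  0.097 ]
sv [ 0.4441 -0.2745  0.097 ]
sv [ 0.4363 -0.1272  0.097 ]
```

View pics/c3.png

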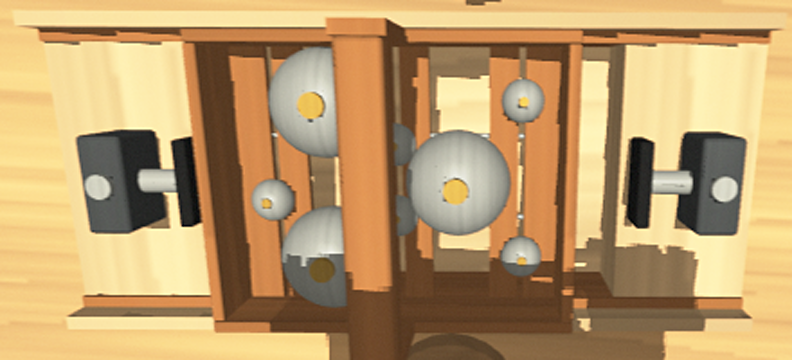

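Call:
move_arm --pt "1 0.72 -0.87 0 0" --pt "1 0.72 -0.87 0 0" --pt "1 0 0 0.6 0" --pt "1 0 0 0.6 0" --pt "1 0 0 0.6 0" --pt "1 0 0 0.6 0" --pt "1 0 0 0.6 0" --pt "1 0 0 0.5 0" --pt "1 0 0 0.4 0" --pt "1 0 0 0.16 0" --pt "1 0 0 0 0" --pt "1 0 0 0 0"

```text
time: 4.3
ee_pos: [0.4996, -0.1943, 0.1215]
eef_rot: [1.0, 0.027, 0.0, 0.0]
ft_force: [0.1, -0.1, 0.7]
width: 0.0871
```

Run:
```python
from h import *
s,_=snap('scene','s1');s,_=snap('wrist','w1'); print(np.round(s['ee_pos'],4),s['ft_force'])
```

```text
[ 0.4997 -0.1944  0.1218] [-0.94349887 -0.24552542 -0.08867836]
```

View pics/s1.png

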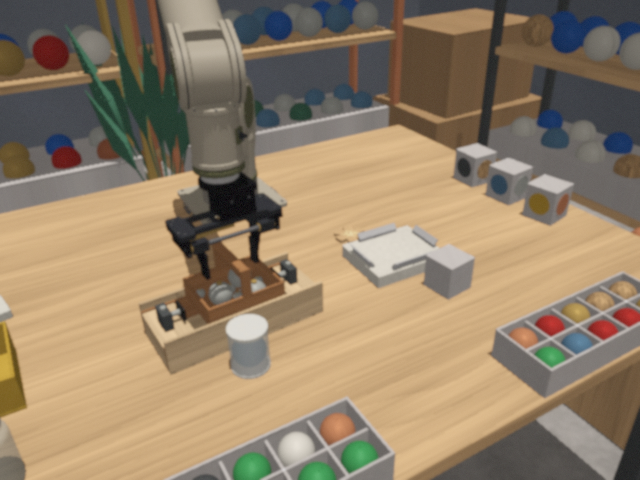

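View pics/w1.png

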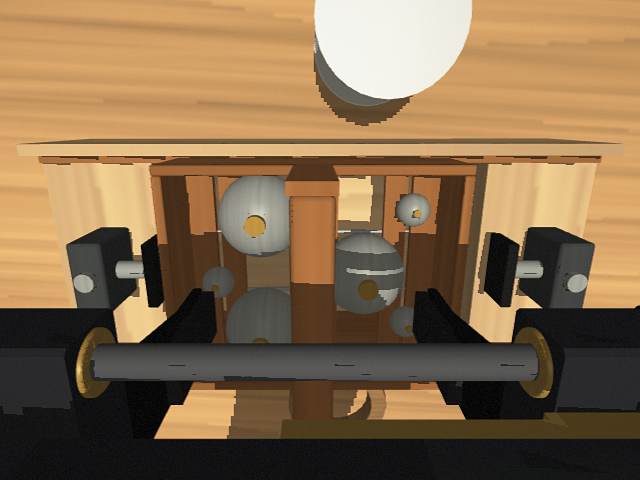

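Call:
move_arm --pt "-0.4 0 0 0 0" --pt "-0.6 0 0 0 0" --pt "-0.8 0 0 0 0" --pt "-1 0 0 0 0" --pt "-1 0 0 0 0" --pt "-1 0 0 0 0" --pt "-1 0 0 0 0" --pt "-1 0 0 0 0" --squeeze 35

```text
time: 5.07
ee_pos: [0.4993, -0.1942, 0.1211]
eef_rot: [1.0, 0.027, 0.0, 0.0]
ft_force: [0.0, 0.6, -0.2]
width: 0.0418
```

Run:
```python
from h import *
s,_=snap('wrist','w2'); print(np.round(s['ee_pos'],4),s['ft_force'],s['width'])
im=cv2.imread('pics/w2.png')
cv2.imwrite('pics/c4.png',cv2.resize(im[130:330,40:620],None,fx=1.35,fy=1.35,interpolation=cv2.INTER_CUBIC))
```

```text
[ 0.4993 -0.1942  0.1211] [ 0.00604998  0.55046361 -0.21648195] 0.04182960732297599
```

View pics/c4.png

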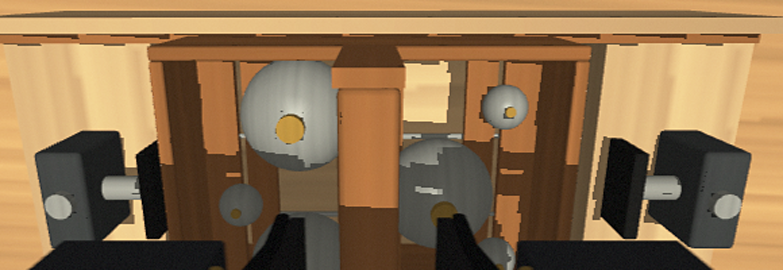

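Still closing (42 mm); the bar is centred between the pads. Continue.

Call:
move_arm --pt "-1 0 0 0 0" --pt "-1 0 0 0 0" --pt "-1 0 0 0 0" --pt "-1 0 0 0 0" --pt "-1 0 0 0 0" --pt "-1 0 0 0 0" --pt "-1 0 0 0 0" --pt "-1 0 0 0 0" --pt "-1 0 0 0 0" --squeeze 45

```text
time: 5.87
ee_pos: [0.4994, -0.194, 0.1211]
eef_rot: [1.0, 0.027, 0.0, -0.0]
ft_force: [-0.3, 1.7, 0.8]
width: 0.0157
```

Call:
move_arm --pt "-1 0 -0.16 0 0" --pt "-1 0 0 0 0" --pt "-1 0 0 0 0"

```text
time: 6.12
ee_pos: [0.499, -0.1903, 0.121]
eef_rot: [1.0, 0.027, -0.0, 0.0]
ft_force: [-0.2, -0.8, -0.3]
width: 0.0153
```

Call:
move_arm --pt "-1 0 -0.12 0 0" --pt "-1 0 0 0 0" --pt "-1 0 0 0 0"

```text
time: 6.37
ee_pos: [0.4988, -0.1871, 0.121]
eef_rot: [1.0, 0.027, -0.0, 0.0]
ft_force: [-0.5, -1.2, 0.1]
width: 0.0158
```

Call:
move_arm --pt "-1 0 -0.08 0 0" --pt "-1 0 0 0 0" --pt "-1 0 0 0 0"

```text
time: 6.62
ee_pos: [0.4988, -0.185, 0.121]
eef_rot: [1.0, 0.027, -0.0, -0.0]
ft_force: [-0.0, -2.7, -1.2]
width: 0.0155
```

Call:
move_arm --pt "-1 0 -0.08 0 0" --pt "-1 0 0 0 0" --pt "-1 0 0 0 0"

```text
time: 6.87
ee_pos: [0.4988, -0.1833, 0.1211]
eef_rot: [1.0, 0.027, 0.0, 0.0]
ft_force: [-0.8, -4.1, -2.2]
width: 0.0152
```

Call:
move_arm --pt "-1 0 -0.04 0 0" --pt "-1 0 0 0 0" --pt "-1 0 0 0 0"

```text
time: 7.12
ee_pos: [0.4987, -0.1825, 0.1211]
eef_rot: [1.0, 0.027, 0.0, 0.0]
ft_force: [0.3, -5.1, -0.7]
width: 0.0151
```

Run:
```python
from h import *
s,_=snap('wrist','w3');
F=[s['ft_force'][1]]
for k in range(3): snap('wrist','w3'); F.append(r.read_state()['ft_force'][1])
print(np.round(s['ee_pos'],4),F,r.read_state()['time'])
im=cv2.imread('pics/w3.png')
cv2.imwrite('pics/c5.png',cv2.resize(im[130:330,40:620],None,fx=1.35,fy=1.35,interpolation=cv2.INTER_CUBIC))
```

```text
[ 0.4987 -0.1825  0.1211] [np.float64(-5.1383220863782295), np.float64(-4.273224298729214), np.float64(-4.881839479910915), np.float64(-5.477959530758915)] 7.3167
```

View pics/c5.png

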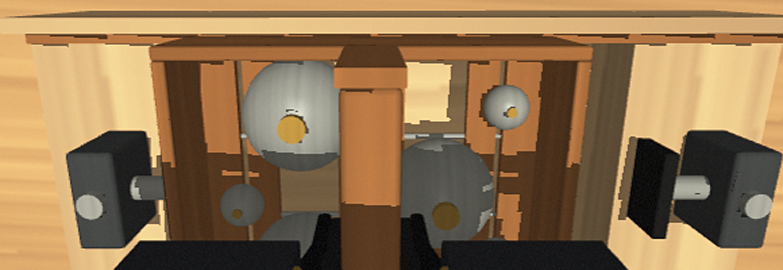

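Call:
move_arm --pt "-1 0 0.3 0 0" --pt "-1 0 0.4 0 0" --pt "-1 0 0.3 0 0" --pt "-1 0 0 0 0" --pt "-1 0 0 0 0"

```text
time: 7.73
ee_pos: [0.5001, -0.2082, 0.1211]
eef_rot: [1.0, 0.026, 0.0, 0.0]
ft_force: [1.6, -3.7, 1.2]
width: 0.0154
```

Call:
move_arm --pt "-1 0 0.16 0 0" --pt "-1 0 0 0 0" --pt "-1 0 0 0 0"

```text
time: 7.98
ee_pos: [0.5003, -0.2107, 0.1211]
eef_rot: [1.0, 0.027, 0.0, -0.0]
ft_force: [-0.2, 2.2, 0.3]
width: 0.0154
```

Call:
move_arm --pt "-1 0 0.12 0 0" --pt "-1 0 0 0 0" --pt "-1 0 0 0 0"

```text
time: 8.23
ee_pos: [0.5005, -0.2137, 0.121]
eef_rot: [1.0, 0.027, 0.0, -0.0]
ft_force: [-0.2, 3.3, 2.2]
width: 0.0157
```

Call:
move_arm --pt "-1 0 0.08 0 0" --pt "-1 0 0 0 0" --pt "-1 0 0 0 0"

```text
time: 8.48
ee_pos: [0.5005, -0.2159, 0.121]
eef_rot: [1.0, 0.027, 0.0, -0.0]
ft_force: [0.1, 3.8, 2.0]
width: 0.0151
```

Run:
```python
from h import *
s,_=snap('wrist','w4');
F=[s['ft_force'][1]]
print(np.round(s['ee_pos'],4),F,r.read_state()['time'])
im=cv2.imread('pics/w4.png')
cv2.imwrite('pics/c6.png',cv2.resize(im[130:330,40:620],None,fx=1.35,fy=1.35,interpolation=cv2.INTER_CUBIC))
```

```text
[ 0.5005 -0.2159  0.121 ] [np.float64(3.7979786006516587)] 8.5333
```

View pics/c6.png

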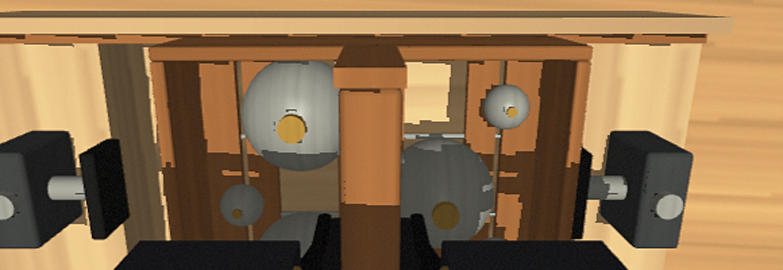

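Call:
move_arm --pt "-1 0 0.08 0 0" --pt "-1 0 0 0 0" --pt "-1 0 0 0 0"

```text
time: 8.78
ee_pos: [0.5006, -0.2182, 0.1211]
eef_rot: [1.0, 0.027, 0.0, 0.0]
ft_force: [0.4, 4.2, 0.8]
width: 0.0156
```

Run:
```python
from h import *
s,_=snap('wrist','w5'); print(np.round(s['ee_pos'],4),s['ft_force'],s['time'])
rows=[]
for n in ['w2','w3','w5']:
    im=cv2.imread(f'pics/{n}.png')
    a=im[215:325,40:170]; b=im[215:325,460:620]
    rows.append(np.hstack([a,b]))
im=np.vstack(rows)
cv2.imwrite('pics/c7.png',cv2.resize(im,None,fx=2.7,fy=1.8,interpolation=cv2.INTER_CUBIC))
print(r.camera_info('wrist'))
```

```text
[ 0.5006 -0.2182  0.1211] [0.3935608  4.21858806 0.76833234] 8.7833
{'K': array([[405.87102676,   0.        , 314.21003994],
       [  0.        , 405.87102676, 244.53621607],
       [  0.        ,   0.        ,   1.        ]]), 'hand_eye': array([[ 1.16273937e-03, -9.56849904e-01, -2.90580298e-01,
         7.94978152e-02],
       [ 9.99999324e-01,  1.12062027e-03,  3.11353478e-04,
         6.24907915e-04],
       [ 2.77116258e-05, -2.90580464e-01,  9.56850560e-01,
        -1.61010911e-01],
       [ 0.00000000e+00,  0.00000000e+00,  0.00000000e+00,
         1.00000000e+00]])}
```

View pics/c7.png

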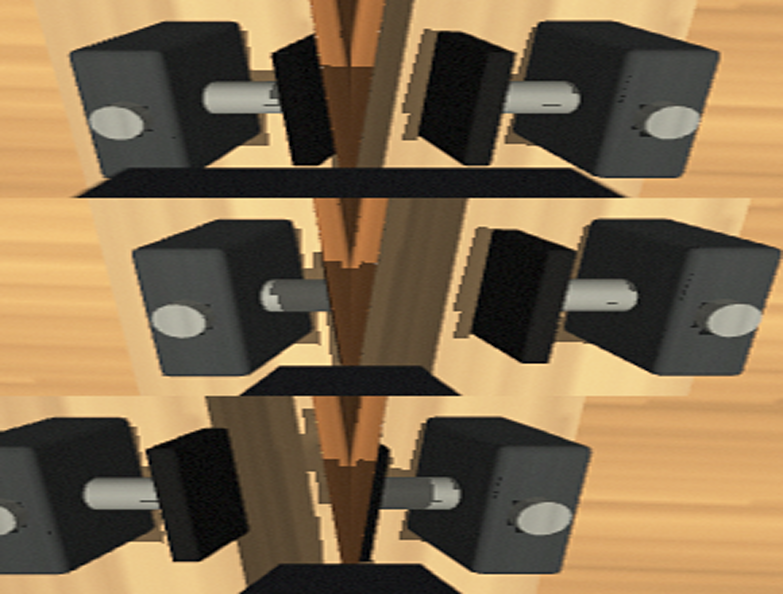

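Call:
move_arm --pt "-1 0 0.08 0 0" --pt "-1 0 0 0 0" --pt "-1 0 0 0 0" --pt "-1 0 0 0 0"

```text
time: 9.17
ee_pos: [0.5007, -0.2202, 0.121]
eef_rot: [1.0, 0.027, 0.0, 0.0]
ft_force: [0.7, 3.3, 0.9]
width: 0.0154
```

Run:
```python
from h import *
F=[]
for k in range(4): s,_=snap('wrist','w6'); F.append(s['ft_force'][1])
print(np.round(s['ee_pos'],4),np.round(F,2),s['time'])
rows=[]
for n in ['w2','w4','w6']:
    im=cv2.imread(f'pics/{n}.png')
    rows.append(im[215:325,440:620])
im=np.vstack(rows)
cv2.imwrite('pics/c8.png',cv2.resize(im,None,fx=4,fy=1.8,interpolation=cv2.INTER_CUBIC))
```

```text
[ 0.5007 -0.2202  0.1211] [3.31 2.84 1.92 2.35] 9.3167
```

View pics/c8.png

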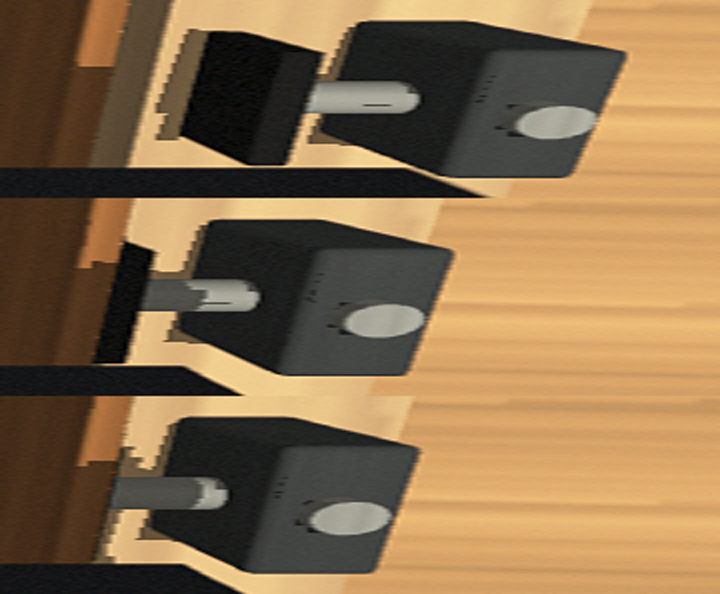

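Run:
```python
from h import *
s=r.read_state(); s=dict(s)
c=np.array([.4993,-.1942,.1211]); yaw=np.array([-np.sin(.054),np.cos(.054)])
s['ee_pos']=c
def P(n,cx,cy,fx,ox,z):
    uv=((cx+.5)/fx+ox-.5,(cy+.5)/1.8+215-.5); w=wpix(s,uv,z); print(n,z,np.round(w,4),'along y from sieve ctr',round(float((w[:2]-c[:2])@yaw),4))
for z in (.053,.056):
    P('R face near bot',248,163,4,440,z); P('R face far bot',180,137,4,440,z); P('R back near bot',288,164,4,440,z)
for z in (.07,.075,.08):
    P('R face far top',207,30,4,440,z);P('R face near top',283,51,4,440,z); P('R back near top',324,53,4,440,z)
    P('L back near top',270,55,2.7,40,z);P('L face near top',318,36,2.7,40,z)
for z in (.053,.056): P('L back near bot',290,165,2.7,40,z);P('L face near bot',310,165,2.7,40,z)
```

```text
R face near bot 0.053 [ 0.4764 -0.3122  0.053 ] along y from sieve ctr -0.1166
R face far bot 0.053 [ 0.4854 -0.3     0.053 ] along y from sieve ctr -0.1049
R back near bot 0.053 [ 0.4763 -0.3185  0.053 ] along y from sieve ctr -0.1228
R face near bot 0.056 [ 0.4777 -0.3106  0.056 ] along y from sieve ctr -0.1151
R face far bot 0.056 [ 0.4866 -0.2986  0.056 ] along y from sieve ctr -0.1035
R back near bot 0.056 [ 0.4777 -0.3168  0.056 ] along y from sieve ctr -0.1212
R face far top 0.07 [ 0.527  -0.2894  0.07  ] along y from sieve ctr -0.0965
R face near top 0.07 [ 0.5211 -0.3009  0.07  ] along y from sieve ctr -0.1077
R back near top 0.07 [ 0.5207 -0.3066  0.07  ] along y from sieve ctr -0.1134
L back near top 0.07 [ 0.5087 -0.0989  0.07  ] along y from sieve ctr 0.0947
L face near top 0.07 [ 0.5153 -0.1089  0.07  ] along y from sieve ctr 0.0843
R face far top 0.075 [ 0.5282 -0.2871  0.075 ] along y from sieve ctr -0.0943
R face near top 0.075 [ 0.5224 -0.2983  0.075 ] along y from sieve ctr -0.1052
R back near top 0.075 [ 0.5221 -0.3039  0.075 ] along y from sieve ctr -0.1108
L back near top 0.075 [ 0.5104 -0.1011  0.075 ] along y from sieve ctr 0.0924
L face near top 0.075 [ 0.5168 -0.1109  0.075 ] along y from sieve ctr 0.0823
R face far top 0.08 [ 0.5295 -0.2847  0.08  ] along y from sieve ctr -0.092
R face near top 0.08 [ 0.5238 -0.2957  0.08  ] along y from sieve ctr -0.1027
R back near top 0.08 [ 0.5235 -0.3012  0.08  ] along y from sieve ctr -0.1081
L back near top 0.08 [ 0.512  -0.1032  0.08  ] along y from sieve ctr 0.0902
L face near top 0.08 [ 0.5183 -0.1128  0.08  ] along y from sieve ctr 0.0803
L back near bot 0.053 [ 0.4636 -0.0934  0.053 ] along y from sieve ctr 0.1026
L face near bot 0.053 [ 0.4639 -0.0979  0.053 ] along y from sieve ctr 0.098
L back near bot 0.056 [ 0.4651 -0.0946  0.056 ] along y from sieve ctr 0.1013
L face near bot 0.056 [ 0.4654 -0.0991  0.056 ] along y from sieve ctr 0.0967
```

Call:
move_arm --pt "-1 0 0.12 0 0" --pt "-1 0 0 0 0" --pt "-1 0 0 0 0"

```text
time: 9.62
ee_pos: [0.5009, -0.2226, 0.1211]
eef_rot: [1.0, 0.027, -0.0, -0.0]
ft_force: [-1.0, 6.0, 2.3]
width: 0.0155
```

Call:
move_arm --pt "-1 0 0.08 0 0" --pt "-1 0 0 0 0" --pt "-1 0 0 0 0"

```text
time: 9.87
ee_pos: [0.501, -0.2239, 0.1211]
eef_rot: [1.0, 0.027, -0.0, -0.001]
ft_force: [-1.1, 7.6, 3.4]
width: 0.0159
```

Call:
move_arm --pt "-1 0 0.08 0 0" --pt "-1 0 0 0 0" --pt "-1 0 0 0 0"

```text
time: 10.12
ee_pos: [0.5012, -0.2253, 0.1212]
eef_rot: [1.0, 0.027, -0.0, -0.001]
ft_force: [-2.8, 10.3, 3.7]
width: 0.0154
```

Run:
```python
from h import *
F=[]
for k in range(4): s,_=snap('wrist','w7'); F.append(s['ft_force'][1])
print(np.round(s['ee_pos'],4),np.round(F,2),s['time'])
rows=[]
for n in ['w2','w4','w7']:
    im=cv2.imread(f'pics/{n}.png')
    rows.append(im[215:325,440:620])
im=np.vstack(rows)
cv2.imwrite('pics/c9.png',cv2.resize(im,None,fx=4,fy=1.8,interpolation=cv2.INTER_CUBIC))
```

```text
[ 0.5011 -0.2254  0.1211] [10.33  9.58  9.51  9.71] 10.2667
```

View pics/c9.png

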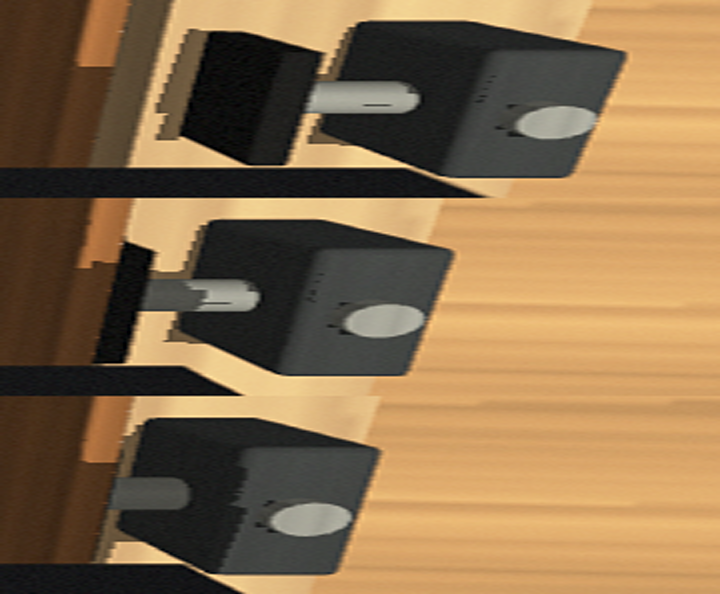

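Call:
move_arm --pt "-1 0 -0.06 0 0" --pt "-1 0 0 0 0" --pt "-1 0 0 0 0"

```text
time: 10.57
ee_pos: [0.5011, -0.2252, 0.1211]
eef_rot: [1.0, 0.027, 0.0, -0.0]
ft_force: [-0.4, 5.1, 0.4]
width: 0.0153
```

Call:
move_arm --pt "-1 0 -0.06 0 0" --pt "-1 0 0 0 0" --pt "-1 0 0 0 0"

```text
time: 10.82
ee_pos: [0.501, -0.2246, 0.1211]
eef_rot: [1.0, 0.027, 0.0, 0.0]
ft_force: [1.6, 1.3, -1.4]
width: 0.0157
```

Call:
move_arm --pt "-1 0 -0.06 0 0" --pt "-1 0 0 0 0" --pt "-1 0 0 0 0"

```text
time: 11.07
ee_pos: [0.5008, -0.2229, 0.1211]
eef_rot: [1.0, 0.027, 0.0, 0.0]
ft_force: [1.5, 0.4, -0.5]
width: 0.0155
```

Call:
move_arm --pt "-1 0 -0.06 0 0" --pt "-1 0 0 0 0" --pt "-1 0 0 0 0"

```text
time: 11.32
ee_pos: [0.5007, -0.2212, 0.1211]
eef_rot: [1.0, 0.027, -0.0, 0.0]
ft_force: [0.8, 0.1, -1.5]
width: 0.0161
```

Call:
move_arm --pt "-1 0 -0.06 0 0" --pt "-1 0 0 0 0" --pt "-1 0 0 0 0"

```text
time: 11.57
ee_pos: [0.5005, -0.2199, 0.1211]
eef_rot: [1.0, 0.027, -0.0, 0.0]
ft_force: [-0.0, -2.2, 0.1]
width: 0.0155
```

Call:
move_arm --pt "-1 0 -0.08 0 0" --pt "-1 0 0 0 0" --pt "-1 0 0 0 0"

```text
time: 11.82
ee_pos: [0.5004, -0.2178, 0.121]
eef_rot: [1.0, 0.027, -0.0, 0.0]
ft_force: [-1.7, -2.6, 0.4]
width: 0.0156
```

Call:
move_arm --pt "-1 0 -0.3 0 0" --pt "-1 0 -0.3 0 0" --pt "-1 0 -0.3 0 0" --pt "-1 0 -0.3 0 0" --pt "-1 0 0 0 0" --pt "-1 0 0 0 0"

```text
time: 12.32
ee_pos: [0.499, -0.1854, 0.121]
eef_rot: [1.0, 0.028, -0.0, -0.001]
ft_force: [-1.0, 4.9, 1.0]
width: 0.016
```

Call:
move_arm --pt "-1 0 -0.08 0 0" --pt "-1 0 0 0 0" --pt "-1 0 0 0 0"

```text
time: 12.57
ee_pos: [0.499, -0.1854, 0.121]
eef_rot: [1.0, 0.027, 0.0, -0.0]
ft_force: [0.5, 2.7, -0.3]
width: 0.0154
```

Call:
move_arm --pt "-1 0 -0.08 0 0" --pt "-1 0 0 0 0" --pt "-1 0 0 0 0"

```text
time: 12.82
ee_pos: [0.4988, -0.1845, 0.1211]
eef_rot: [1.0, 0.026, 0.0, 0.0]
ft_force: [1.4, -4.1, -1.2]
width: 0.0158
```

Call:
move_arm --pt "-1 0 -0.08 0 0" --pt "-1 0 0 0 0" --pt "-1 0 0 0 0"

```text
time: 13.07
ee_pos: [0.4986, -0.1826, 0.1212]
eef_rot: [1.0, 0.026, 0.0, 0.001]
ft_force: [0.5, -5.3, -0.3]
width: 0.0155
```

Call:
move_arm --pt "-1 0 -0.08 0 0" --pt "-1 0 0 0 0" --pt "-1 0 0 0 0"

```text
time: 13.32
ee_pos: [0.4985, -0.1808, 0.1212]
eef_rot: [1.0, 0.026, 0.0, 0.001]
ft_force: [0.6, -5.8, -0.6]
width: 0.0153
```

Call:
move_arm --pt "-1 0 0.06 0 0" --pt "-1 0 0 0 0" --pt "-1 0 0 0 0"

```text
time: 13.57
ee_pos: [0.4986, -0.1812, 0.121]
eef_rot: [1.0, 0.027, -0.0, -0.0]
ft_force: [-0.1, -1.3, 0.3]
width: 0.0155
```

Call:
move_arm --pt "-1 0 0.06 0 0" --pt "-1 0 0 0 0" --pt "-1 0 0 0 0"

```text
time: 13.82
ee_pos: [0.4987, -0.1821, 0.121]
eef_rot: [1.0, 0.027, -0.0, -0.0]
ft_force: [-1.0, 0.4, 0.6]
width: 0.0157
```

Call:
move_arm --pt "-1 0 0.06 0 0" --pt "-1 0 0 0 0" --pt "-1 0 0 0 0"

```text
time: 14.07
ee_pos: [0.4989, -0.1838, 0.121]
eef_rot: [1.0, 0.027, 0.0, -0.0]
ft_force: [0.5, 3.3, 1.3]
width: 0.0154
```

Call:
move_arm --pt "-1 0 0.06 0 0" --pt "-1 0 0 0 0" --pt "-1 0 0 0 0"

```text
time: 14.32
ee_pos: [0.499, -0.1855, 0.121]
eef_rot: [1.0, 0.027, 0.0, -0.0]
ft_force: [-0.7, 3.5, 1.3]
width: 0.0159
```

Call:
move_arm --pt "-1 0 0.06 0 0" --pt "-1 0 0 0 0" --pt "-1 0 0 0 0"

```text
time: 14.57
ee_pos: [0.499, -0.1872, 0.121]
eef_rot: [1.0, 0.027, 0.0, 0.0]
ft_force: [0.9, 3.4, 0.1]
width: 0.0154
```

Call:
move_arm --pt "-1 0 0.3 0 0" --pt "-1 0 0.43 0 0" --pt "-1 0 0.43 0 0" --pt "-1 0 0.3 0 0"

```text
time: 14.9
ee_pos: [0.5008, -0.2245, 0.1211]
eef_rot: [1.0, 0.027, -0.0, -0.0]
ft_force: [-0.9, 7.6, 4.2]
width: 0.0153
```

Call:
move_arm --pt "-1 0 -0.35 0 0"

```text
time: 14.98
ee_pos: [0.5002, -0.219, 0.1211]
eef_rot: [1.0, 0.025, 0.0, 0.001]
ft_force: [-0.4, -6.3, 2.2]
width: 0.0156
```

Call:
move_arm --pt "-1 0 -0.53 0 0" --pt "-1 0 -0.53 0 0"

```text
time: 15.15
ee_pos: [0.4987, -0.1894, 0.1211]
eef_rot: [1.0, 0.026, 0.0, 0.001]
ft_force: [0.1, -3.6, 0.4]
width: 0.0156
```

Call:
move_arm --pt "-1 0 -0.35 0 0"

```text
time: 15.23
ee_pos: [0.4984, -0.1791, 0.1212]
eef_rot: [1.0, 0.027, 0.0, 0.001]
ft_force: [-0.2, -8.1, 1.8]
width: 0.0157
```

Call:
move_arm --pt "-1 0 0.35 0 0"

```text
time: 15.32
ee_pos: [0.499, -0.1846, 0.121]
eef_rot: [1.0, 0.029, -0.0, -0.0]
ft_force: [0.6, 4.2, 0.8]
width: 0.0156
```

Call:
move_arm --pt "-1 0 0.53 0 0" --pt "-1 0 0.53 0 0"

```text
time: 15.48
ee_pos: [0.5007, -0.2145, 0.1211]
eef_rot: [1.0, 0.028, -0.0, -0.001]
ft_force: [0.7, 2.5, -1.4]
width: 0.0152
```

Call:
move_arm --pt "-1 0 0.35 0 0"

```text
time: 15.57
ee_pos: [0.501, -0.2249, 0.1211]
eef_rot: [1.0, 0.026, 0.0, -0.0]
ft_force: [-0.7, 8.6, 4.5]
width: 0.0157
```

Call:
move_arm --pt "-1 0 -0.35 0 0"

```text
time: 15.65
ee_pos: [0.5003, -0.2195, 0.121]
eef_rot: [1.0, 0.024, 0.0, 0.001]
ft_force: [-0.7, -5.5, 3.2]
width: 0.0156
```

Call:
move_arm --pt "-1 0 -0.53 0 0" --pt "-1 0 -0.53 0 0" --pt "-1 0 -0.41 0 0" --pt "-1 0 0.42 0 0" --pt "-1 0 0.52 0 0" --pt "-1 0 0.52 0 0" --pt "-1 0 0.42 0 0"

```text
time: 16.23
ee_pos: [0.5011, -0.226, 0.1211]
eef_rot: [1.0, 0.027, 0.0, -0.001]
ft_force: [-1.1, 10.4, 5.8]
width: 0.0154
```

Call:
move_arm --pt "-1 0 -0.42 0 0" --pt "-1 0 -0.52 0 0" --pt "-1 0 -0.52 0 0" --pt "-1 0 -0.42 0 0"

```text
time: 16.57
ee_pos: [0.4985, -0.178, 0.1213]
eef_rot: [1.0, 0.027, 0.0, 0.001]
ft_force: [0.3, -8.1, 3.2]
width: 0.0152
```

Run:
```python
from h import *
s=r.read_state();print(np.round(s['ee_pos'],4),s['joint_vel'].round(3) if hasattr(s['joint_vel'],'round') else s['joint_vel'])
snap('top','t1');s,_=snap('wrist','w8');print(np.round(s['ee_pos'],4),s['time'])
im=cv2.imread('pics/t1.png')
cv2.imwrite('pics/c10.png',cv2.resize(im[230:345,330:535],None,fx=3.9,fy=3.9,interpolation=cv2.INTER_CUBIC))
```

```text
[ 0.4985 -0.178   0.1213] [-0.127 -0.1   -0.08   0.114 -0.003 -0.025 -0.206]
[ 0.4985 -0.1759  0.1214] 16.6167
```

View pics/c10.png

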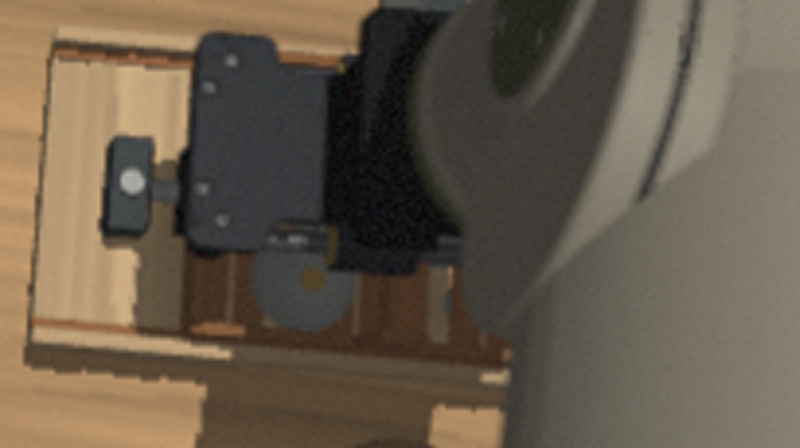

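View pics/w8.png

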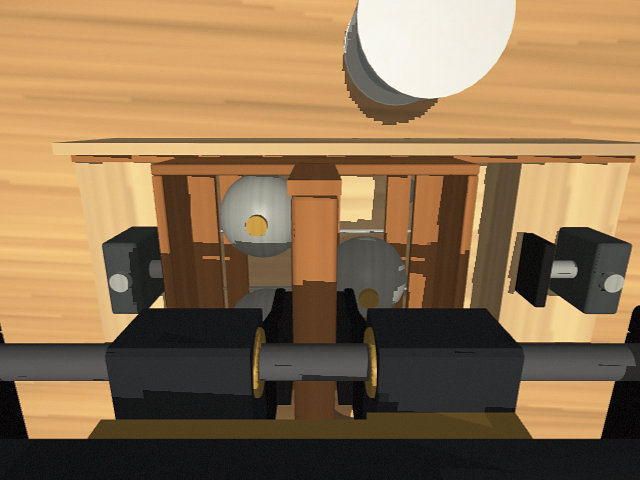

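Call:
move_arm --pt "-1 0 0.42 0 0" --pt "-1 0 0.54 0 0" --pt "-1 0 0.54 0 0" --pt "-1 0 0.42 0 0" --pt "-1 0 -0.42 0 0" --pt "-1 0 -0.54 0 0" --pt "-1 0 -0.54 0 0" --pt "-1 0 -0.42 0 0" --pt "-1 0 0.42 0 0" --pt "-1 0 0.54 0 0" --pt "-1 0 0.54 0 0" --pt "-1 0 0.42 0 0"

```text
time: 17.67
ee_pos: [0.5013, -0.2262, 0.1211]
eef_rot: [1.0, 0.027, 0.0, -0.001]
ft_force: [-0.9, 11.2, 8.1]
width: 0.0153
```

Call:
move_arm --pt "-1 0 -0.44 0 0" --pt "-1 0 -0.54 0 0" --pt "-1 0 -0.54 0 0" --pt "-1 0 -0.44 0 0" --pt "-1 0 0.44 0 0" --pt "-1 0 0.54 0 0" --pt "-1 0 0.54 0 0" --pt "-1 0 0.44 0 0" --pt "-1 0 -0.44 0 0" --pt "-1 0 -0.54 0 0" --pt "-1 0 -0.54 0 0" --pt "-1 0 -0.44 0 0"

```text
time: 18.67
ee_pos: [0.4983, -0.1776, 0.1213]
eef_rot: [1.0, 0.026, 0.0, 0.001]
ft_force: [0.5, -10.6, 3.9]
width: 0.0156
```

Call:
move_arm --pt "-1 0 0.44 0 0" --pt "-1 0 0.54 0 0" --pt "-1 0 0.54 0 0" --pt "-1 0 0.44 0 0" --pt "-1 0 -0.44 0 0" --pt "-1 0 -0.54 0 0" --pt "-1 0 -0.54 0 0" --pt "-1 0 -0.3 0 0"

```text
time: 19.33
ee_pos: [0.4986, -0.1801, 0.1212]
eef_rot: [1.0, 0.027, 0.0, 0.001]
ft_force: [0.5, -7.1, 2.8]
width: 0.0157
```

Call:
move_arm --pt "-1 0 0.35 0 0" --pt "-1 0 0.35 0 0" --pt "-1 0 0.2 0 0" --pt "-1 0 0 0 0" --pt "-1 0 0 0 0" --pt "-1 0 0 0 0"

```text
time: 19.83
ee_pos: [0.4999, -0.2038, 0.121]
eef_rot: [1.0, 0.027, 0.0, 0.0]
ft_force: [0.8, -1.3, 0.8]
width: 0.0157
```

Run:
```python
from h import *
snap('scene','s2');s,_=snap('wrist','w9');print(np.round(s['ee_pos'],4),s['time'])
im=cv2.imread('pics/s2.png')
cv2.imwrite('pics/c11.png',cv2.resize(im[230:370,130:340],None,fx=3.8,fy=3.8,interpolation=cv2.INTER_CUBIC))
for l in ('small','large'):
  for d in r.tip_of('wrist',l)[:6]: print(l,round(d['confidence'],2),np.round(world('wrist',d['position'],s),4))
```

```text
[ 0.5    -0.2038  0.1211] 19.8833
small 0.8 [ 0.5367 -0.2319  0.0173]
small 0.39 [ 0.4929 -0.1732  0.016 ]
large 0.91 [ 0.5326 -0.1732  0.0777]
large 0.89 [ 0.5046 -0.2315  0.0748]
large 0.69 [ 0.466  -0.1781  0.0782]
```

View pics/c11.png

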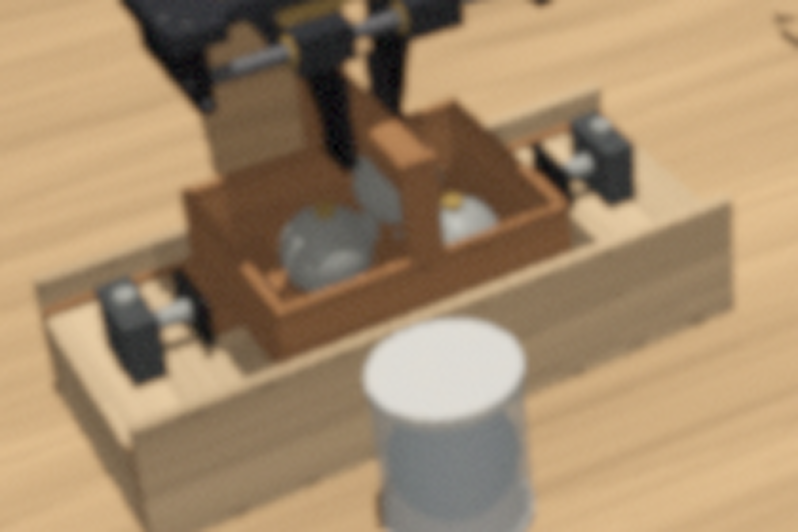

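View pics/w9.png

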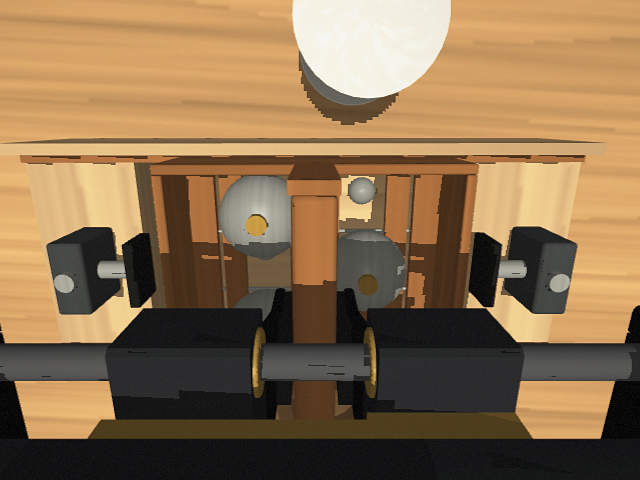

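Call:
move_arm --pt "-0.2 0 0 0 0" --pt "-0.2 0 0 0 0" --pt "-0.2 0 0 0 0" --pt "-0.2 0 0 0 0" --pt "-0.2 0 0 0 0" --pt "-0.2 0 0 -0.5 0" --pt "-0.2 -0.4 0 -0.9 0" --pt "-0.2 -0.6 0.5 -1 0" --pt "-0.2 -0.6 0.8 -1 0" --pt "-0.2 0 0.8 -0.6 0" --pt "-0.2 0 0 0 0" --pt "-0.2 0 0 0 0"

```text
time: 21.03
ee_pos: [0.4629, -0.2587, 0.2226]
eef_rot: [1.0, 0.026, 0.001, 0.001]
ft_force: [-0.4, 1.4, 0.1]
width: 0.035
```

Run:
```python
from h import *
s,_=snap('wrist','w10');print(np.round(s['ee_pos'],4),s['time'])
for l in ('small','large'):
  for d in r.tip_of('wrist',l)[:6]: print(l,round(d['confidence'],2),np.round(world('wrist',d['position'],s),4))
```

```text
[ 0.4629 -0.2587  0.2226] 21.0333
small 0.84 [ 0.5338 -0.237   0.0177]
small 0.66 [ 0.4731 -0.241   0.0139]
small 0.6 [ 0.4881 -0.2084  0.0672]
small 0.58 [ 0.5118 -0.205   0.0159]
large 0.82 [ 0.4636 -0.1775  0.076 ]
large 0.76 [ 0.5036 -0.2305  0.0773]
```

View pics/w10.png

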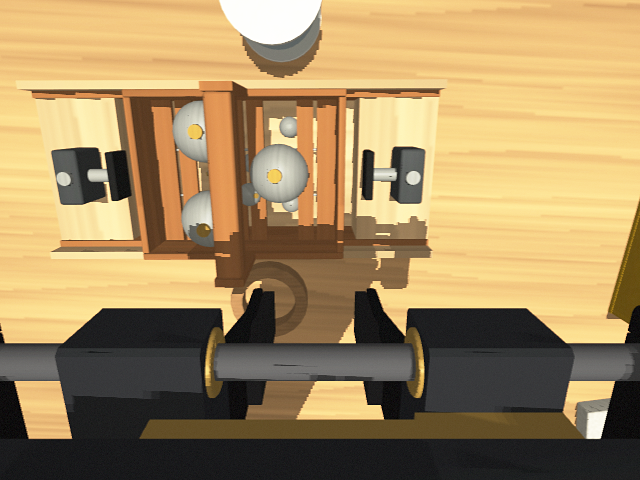

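Run:
```python
import cv2
im=cv2.imread('pics/w10.png')
cv2.imwrite('pics/c12.png',cv2.resize(im[75:265,120:360],None,fx=3.1,fy=3.1,interpolation=cv2.INTER_CUBIC))
```

```text
(no output)
```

View pics/c12.png

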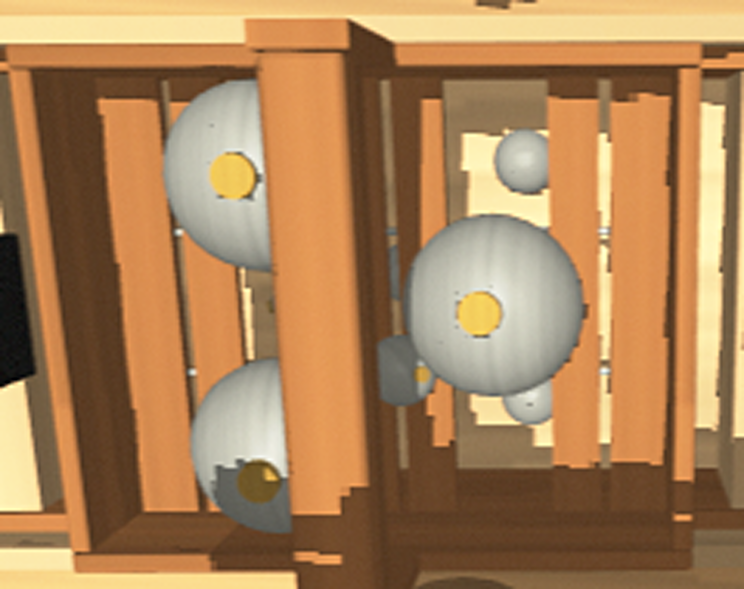

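Call:
move_arm --pt "-0.2 0.6 -0.9 0.3 0" --pt "-0.2 0.6 -0.8 0.6 0" --pt "-0.2 0.4 -0.4 0.9 0" --pt "-0.2 0 0 0.9 0" --pt "-0.2 0 0 0.7 0" --pt "-0.2 0 0 0.4 0" --pt "-0.2 0 0 0.2 0" --pt "-1 0 0 0 0" --pt "-1 0 0 0 0" --pt "-1 0 0 0 0" --pt "-1 0 0 0 0" --pt "-1 0 0 0 0"

```text
time: 22.18
ee_pos: [0.5004, -0.2035, 0.1221]
eef_rot: [1.0, 0.027, 0.001, 0.0]
ft_force: [-0.3, 0.0, 3.3]
width: 0.0154
```

Call:
move_arm --pt "-1 0 0 0 0" --pt "-1 0 0 0 0" --pt "-1 0 0 0 0" --pt "-1 0 0 0 0"

```text
time: 22.52
ee_pos: [0.5004, -0.2035, 0.1221]
eef_rot: [1.0, 0.027, 0.001, 0.001]
ft_force: [-1.0, -0.1, 5.4]
width: 0.0152
```

Call:
move_arm --pt "-1 0 0 -0.04 0" --pt "-1 0 -0.4 0 0" --pt "-1 0 -0.5 0 0" --pt "-1 0 0.53 0 0" --pt "-1 0 0.62 0 0" --pt "-1 0 0.53 0 0"

```text
time: 23.02
ee_pos: [0.5011, -0.2216, 0.1222]
eef_rot: [1.0, 0.028, 0.0, -0.001]
ft_force: [-0.9, 10.6, 8.9]
width: 0.0155
```

Call:
move_arm --pt "-1 0 -0.53 0 0"

```text
time: 23.1
ee_pos: [0.4998, -0.2147, 0.1221]
eef_rot: [1.0, 0.024, 0.0, 0.001]
ft_force: [-0.7, -4.1, 0.0]
width: 0.0157
```

Call:
move_arm --pt "-1 0 -0.62 0 0" --pt "-1 0 -0.53 0 0"

```text
time: 23.27
ee_pos: [0.4986, -0.1814, 0.1222]
eef_rot: [1.0, 0.026, 0.0, 0.001]
ft_force: [1.4, -8.0, 2.5]
width: 0.0157
```

Call:
move_arm --pt "-1 0 0.53 0 0"

```text
time: 23.35
ee_pos: [0.4998, -0.1883, 0.1222]
eef_rot: [1.0, 0.03, -0.0, -0.001]
ft_force: [0.5, 6.3, 0.6]
width: 0.0155
```

Call:
move_arm --pt "-1 0 0.62 0 0" --pt "-1 0 0.53 0 0"

```text
time: 23.52
ee_pos: [0.5012, -0.2216, 0.1222]
eef_rot: [1.0, 0.028, 0.0, -0.001]
ft_force: [-0.6, 11.7, 10.5]
width: 0.0155
```

Call:
move_arm --pt "-1 0 -0.56 0 0" --pt "-1 0 -0.68 0 0" --pt "-1 0 -0.56 0 0"

```text
time: 23.77
ee_pos: [0.4985, -0.1787, 0.1223]
eef_rot: [1.0, 0.026, 0.0, 0.001]
ft_force: [0.2, -8.7, 3.0]
width: 0.0154
```

Call:
move_arm --pt "-1 0 0.58 0 0" --pt "-1 0 0.74 0 0" --pt "-1 0 0.58 0 0"

```text
time: 24.02
ee_pos: [0.5014, -0.2246, 0.1222]
eef_rot: [1.0, 0.028, 0.0, -0.001]
ft_force: [1.1, 12.7, 10.0]
width: 0.0158
```

Call:
move_arm --pt "-1 0 -0.58 0 0" --pt "-1 0 -0.74 0 0" --pt "-1 0 -0.58 0 0"

```text
time: 24.27
ee_pos: [0.4985, -0.1788, 0.1223]
eef_rot: [1.0, 0.026, 0.0, 0.001]
ft_force: [0.1, -9.0, 2.7]
width: 0.0152
```

Call:
move_arm --pt "-1 0 0.58 0 0" --pt "-1 0 0.74 0 0" --pt "-1 0 0.58 0 0" --pt "-1 0 -0.58 0 0" --pt "-1 0 -0.74 0 0" --pt "-1 0 -0.58 0 0" --pt "-1 0 0.58 0 0" --pt "-1 0 0.74 0 0" --pt "-1 0 0.58 0 0" --pt "-1 0 -0.58 0 0" --pt "-1 0 -0.74 0 0" --pt "-1 0 -0.58 0 0"

```text
time: 25.27
ee_pos: [0.4985, -0.1791, 0.1223]
eef_rot: [1.0, 0.026, 0.0, 0.001]
ft_force: [1.0, -9.9, 2.8]
width: 0.0156
```

Call:
move_arm --pt "-1 0 0.3 0 0" --pt "-1 0 0.3 0 0" --pt "-1 0 0.3 0 0" --pt "-1 0 0 0 0" --pt "-1 0 0 0 0" --pt "-1 0 0 0 0"

```text
time: 25.77
ee_pos: [0.4997, -0.2021, 0.1221]
eef_rot: [1.0, 0.026, 0.0, 0.001]
ft_force: [-0.8, -3.5, 1.9]
width: 0.0154
```

Run:
```python
from h import *
s,_=snap('wrist','w11');print(np.round(s['ee_pos'],4),s['time'])
for l in ('small','large'):
  for d in r.tip_of('wrist',l)[:6]: print(l,round(d['confidence'],2),np.round(world('wrist',d['position'],s),4))
```

```text
[ 0.4997 -0.2021  0.1221] 25.7667
small 0.6 [ 0.5388 -0.2337  0.0147]
small 0.4 [ 0.5077 -0.2303  0.0786]
small 0.38 [ 0.4969 -0.1729  0.0139]
large 0.73 [ 0.5067 -0.2309  0.0793]
large 0.7 [ 0.4686 -0.1776  0.0794]
large 0.6 [ 0.5321 -0.1706  0.0788]
```

View pics/w11.png

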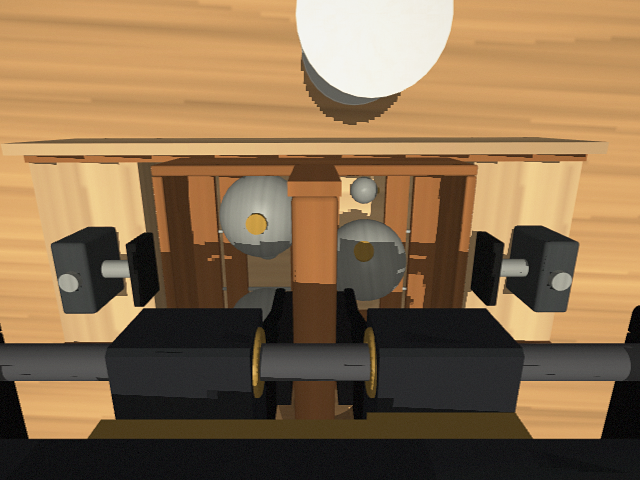

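Call:
move_arm --pt "-0.2 0 0 0 0" --pt "-0.2 0 0 0 0" --pt "-0.2 0 0 0 0" --pt "-0.2 0 0 0 0" --pt "-0.2 0 0 -0.3 0" --pt "-0.2 0 0 -0.8 0" --pt "-0.2 -0.4 0 -0.9 0" --pt "-0.2 -0.6 0.5 -1 0" --pt "-0.2 -0.6 0.8 -0.7 0" --pt "-0.2 0 0.8 -0.3 0" --pt "-0.2 0 0 0 0" --pt "-0.2 0 0 0 0"

```text
time: 26.92
ee_pos: [0.4625, -0.2554, 0.2228]
eef_rot: [1.0, 0.026, 0.0, 0.0]
ft_force: [-1.0, -0.2, -0.3]
width: 0.0348
```

Run:
```python
from h import *
s,_=snap('wrist','w12');print(np.round(s['ee_pos'],4),s['time'])
for l in ('small','large'):
  for d in r.tip_of('wrist',l)[:6]: print(l,round(d['confidence'],2),np.round(world('wrist',d['position'],s),4))
im=cv2.imread('pics/w12.png')
cv2.imwrite('pics/c13.png',cv2.resize(im[75:265,120:360],None,fx=3.1,fy=3.1,interpolation=cv2.INTER_CUBIC))
```

```text
[ 0.4625 -0.2554  0.2228] 26.9167
small 0.71 [ 0.4551 -0.2233  0.0134]
small 0.67 [ 0.4732 -0.2398  0.0137]
small 0.56 [ 0.5378 -0.2343  0.0146]
large 0.82 [ 0.5322 -0.1677  0.078 ]
large 0.76 [ 0.5079 -0.2275  0.0786]
large 0.64 [ 0.465  -0.1771  0.0787]
```

View pics/c13.png

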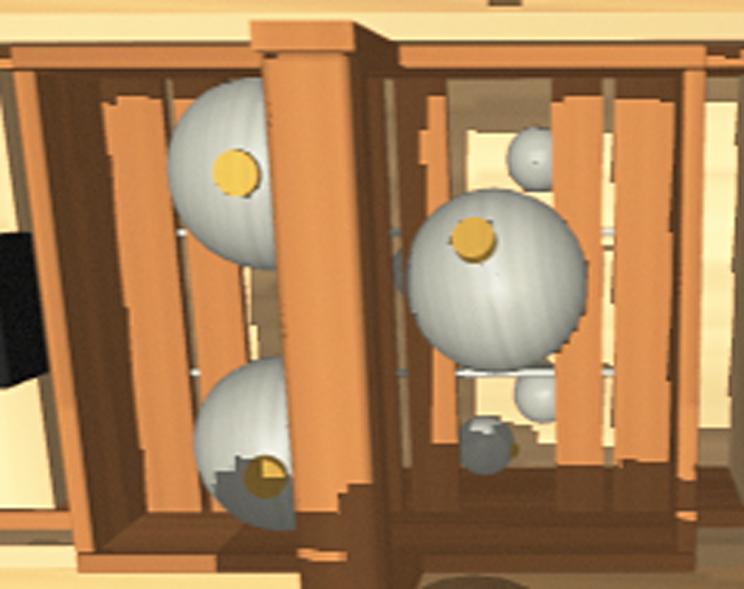

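Run:
```python
import cv2
im=cv2.imread('pics/w12.png')
cv2.imwrite('pics/c14.png',cv2.resize(im[125:225,220:310],None,fx=6,fy=6,interpolation=cv2.INTER_CUBIC))
```

```text
(no output)
```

View pics/c14.png

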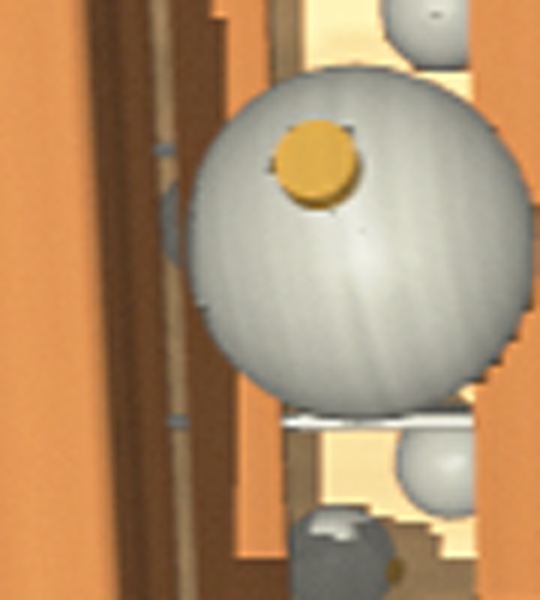

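Call:
move_arm --pt "-0.2 0 -0.6 0 0" --pt "-0.2 0 -1 0 0" --pt "-0.2 0 -1 0 0" --pt "-0.2 0 -1 0 0" --pt "-0.2 0 -0.7 0 0" --pt "-0.2 0 0 0 0" --pt "-0.2 0 0 0 0"

```text
time: 27.65
ee_pos: [0.4567, -0.1454, 0.222]
eef_rot: [1.0, 0.029, -0.0, 0.0]
ft_force: [0.7, -1.5, 0.3]
width: 0.0349
```

Run:
```python
from h import *
s,_=snap('wrist','w13');print(np.round(s['ee_pos'],4),s['time'])
for l in ('small','large'):
  for d in r.tip_of('wrist',l)[:6]: print(l,round(d['confidence'],2),np.round(world('wrist',d['position'],s),4))
im=cv2.imread('pics/w13.png')
cv2.imwrite('pics/c15.png',cv2.resize(im[75:275,270:520],None,fx=3,fy=3,interpolation=cv2.INTER_CUBIC))
```

```text
[ 0.4567 -0.1454  0.222 ] 27.65
small 0.62 [ 0.4928 -0.1718  0.0142]
small 0.6 [ 0.5102 -0.2074  0.0156]
large 0.94 [ 0.5092 -0.2261  0.0783]
large 0.76 [ 0.5323 -0.1694  0.0784]
large 0.69 [ 0.4668 -0.1736  0.078 ]
```

View pics/c15.png

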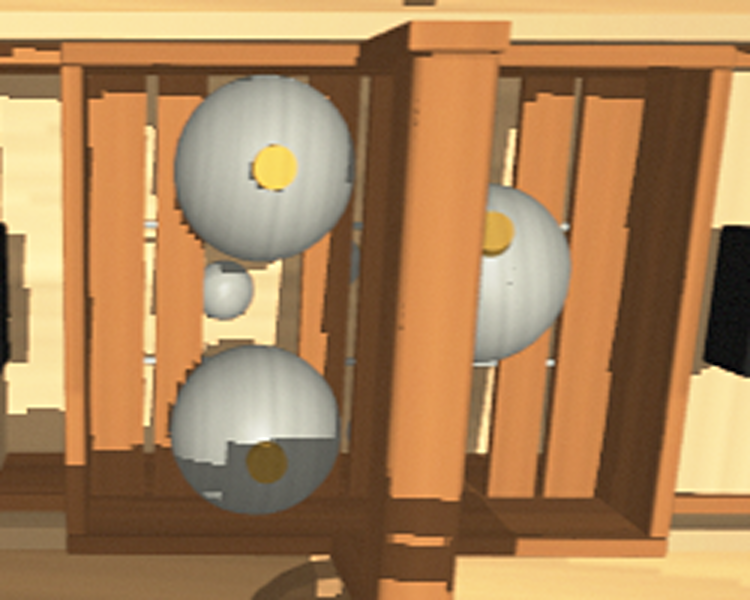

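Call:
move_arm --pt "-0.2 0.6 0.9 0 0" --pt "-0.2 0.6 1 0.4 0" --pt "-0.2 0.4 0.48 0.8 0" --pt "-0.2 0 0 0.9 0" --pt "-0.2 0 0 0.9 0" --pt "-0.2 0 0 0.6 0" --pt "-0.2 0 0 0.3 0" --pt "-0.2 0 0 0.1 0" --pt "-0.2 0 0 0 0" --pt "-1 0 0 0 0" --pt "-1 0 0 0 0" --pt "-1 0 0 0 0"

```text
time: 28.8
ee_pos: [0.5005, -0.2046, 0.1231]
eef_rot: [1.0, 0.027, 0.001, 0.0]
ft_force: [-0.6, 3.8, 3.0]
width: 0.0222
```

Call:
move_arm --pt "-1 0 0 0 0" --pt "-1 0 0 0 0" --pt "-1 0 0 0 0" --pt "-1 0 0 0 0" --pt "-1 0 0 0 0" --pt "-1 0 0 0 0" --squeeze 55

```text
time: 29.3
ee_pos: [0.5006, -0.2036, 0.123]
eef_rot: [1.0, 0.027, 0.001, -0.0]
ft_force: [-0.9, 4.7, 5.4]
width: 0.0156
```

Call:
move_arm --pt "-1 0 0 -0.06 0" --pt "-1 0 0 -0.1 0" --pt "-1 0 0 -0.2 0" --pt "-1 0 0 -0.3 0" --pt "-1 0 0 -0.3 0" --pt "-1 0 0 -0.4 0" --pt "-1 0 0 -0.4 0" --pt "-1 0 0 -0.4 0" --pt "-1 0 0 -0.3 0" --pt "-1 0 0 -0.15 0" --pt "-1 0 0 0 0" --pt "-1 0 0 0 0"

```text
time: 30.3
ee_pos: [0.4998, -0.2047, 0.1872]
eef_rot: [1.0, 0.027, -0.0, 0.0]
ft_force: [0.1, -0.2, -5.6]
width: 0.0156
```

Run:
```python
from h import *
s,_=snap('scene','s3');snap('wrist','w14');print(np.round(s['ee_pos'],4),Ro.from_quat(s['eef_rot']).as_matrix().round(4).tolist(),s['ft_force'],s['torque'],s['time'])
for c in ('scene','wrist'):
  for d in r.tip_of(c,'sieve')[:1]: print(c,d['confidence'],np.round(world(c,d['position'],s),4))
a=cv2.imread('pics/s3.png')[150:390,120:400];b=cv2.imread('pics/w14.png')[130:430,:]
cv2.imwrite('pics/c16.png',np.vstack([cv2.resize(a,(640,549))[100:440],b])[:600])
```

```text
[ 0.4998 -0.2047  0.1872] [[0.9986, 0.0535, -0.0], [0.0535, -0.9986, -0.0001], [-0.0, 0.0001, -1.0]] [ 0.10195824 -0.20674235 -5.59459005] [0.01658855 0.0317059  0.02121716] 30.3
scene 0.57 [ 0.4994 -0.204   0.1173]
wrist 0.77 [ 0.4971 -0.1996  0.1176]
```

View pics/c16.png

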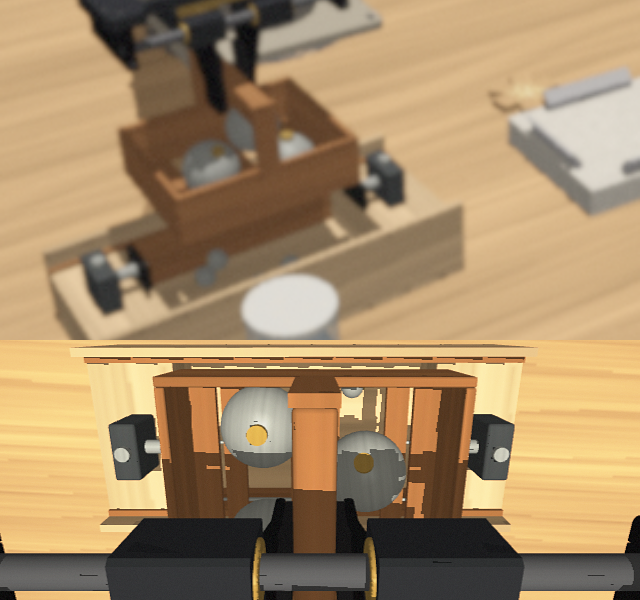

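Call:
move_arm --pt "-1 0 0 0 0.025" --pt "-1 0 0 0 0.024" --pt "-1 0 -0.1 0 0" --pt "-1 0 -0.2 0 0" --pt "-1 -0.05 -0.35 0 0" --pt "-1 -0.05 -0.5 0 0" --pt "-1 -0.05 -0.65 0 0" --pt "-1 -0.05 -0.75 0 0" --pt "-1 -0.05 -0.8 0 0" --pt "-1 -0.05 -0.8 0 0" --pt "-1 -0.05 -0.8 0 0" --pt "-1 -0.05 -0.8 0 0"

```text
time: 31.5
ee_pos: [0.4928, -0.0583, 0.1874]
eef_rot: [1.0, -0.011, 0.0, 0.0]
ft_force: [0.2, 0.1, -6.0]
width: 0.0153
```

Call:
move_arm --pt "-1 -0.05 -0.8 0 0" --pt "-1 -0.05 -0.8 0 0" --pt "-1 -0.05 -0.8 0 0" --pt "-1 -0.05 -0.8 0 0" --pt "-1 -0.05 -0.8 0 0" --pt "-1 -0.05 -0.8 0 0" --pt "-1 -0.05 -0.8 0 0" --pt "-1 -0.05 -0.8 0 0" --pt "-1 -0.05 -0.8 0 0" --pt "-1 -0.05 -0.75 0 0" --pt "-1 -0.05 -0.65 0 0" --pt "-1 -0.05 -0.5 0 0"

```text
time: 32.5
ee_pos: [0.4823, 0.17, 0.1875]
eef_rot: [1.0, -0.01, 0.0, -0.0]
ft_force: [0.9, -0.1, -5.1]
width: 0.0153
```

Call:
move_arm --pt "-1 -0.05 -0.4 0 0" --pt "-1 -0.05 -0.25 0 0" --pt "-1 -0.05 -0.15 0 0" --pt "-1 0 -0.1 0 0" --pt "-1 0 0 0 0" --pt "-1 0 0 0 0" --pt "-1 0 0 0 0"

```text
time: 33.08
ee_pos: [0.4805, 0.1889, 0.1872]
eef_rot: [1.0, -0.012, 0.0, 0.0]
ft_force: [0.1, -0.0, -6.1]
width: 0.0151
```

Run:
```python
from h import *
s,_=snap('scene','s4');_=snap('top','t4');_=snap('wrist','w15');print(np.round(s['ee_pos'],4),Ro.from_quat(s['eef_rot']).as_matrix().round(4).tolist(),s['time'])
for c in ('scene','wrist','top'):
  for l in ('sieve','stand','sieve_grip'):
   for d in r.tip_of(c,l)[:1]: print(c,l,round(d['confidence'],2),np.round(world(c,d['position'],s),4))
```

```text
[0.4805 0.1889 0.1872] [[0.9997, -0.0244, 0.0], [-0.0244, -0.9997, -0.0004], [0.0, 0.0004, -1.0]] 33.0833
scene sieve 0.78 [0.482  0.1889 0.116 ]
scene stand 0.95 [4.789e-01 1.894e-01 4.000e-04]
scene sieve_grip 0.93 [0.4818 0.1917 0.2028]
wrist sieve 0.9 [0.4769 0.1909 0.1181]
wrist sieve_grip 0.84 [0.4796 0.1904 0.2007]
top sieve 0.82 [0.4785 0.1885 0.1164]
top stand 0.81 [ 0.4792  0.1875 -0.0008]
top sieve_grip 0.47 [ 0.5012 -0.2003  0.0125]
```

View pics/t4.png

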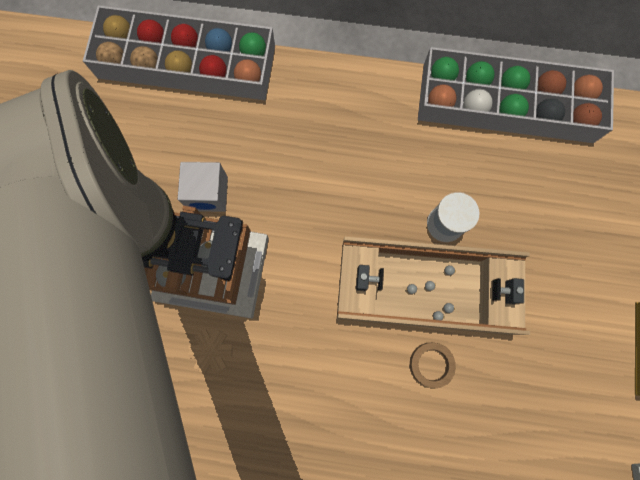

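View pics/w15.png

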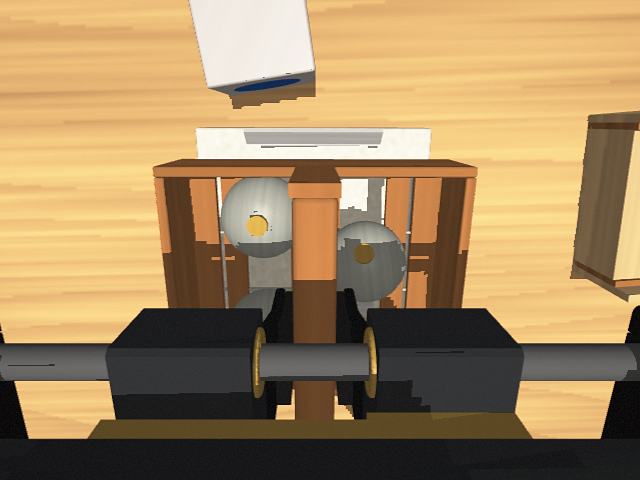

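View pics/s4.png

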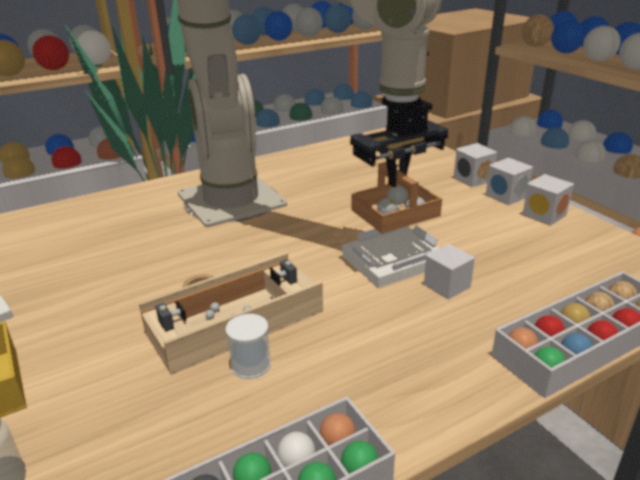

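Run:
```python
from h import *
s=r.read_state()
im=cv2.imread('pics/w15.png').astype(int)
for c in (205,215,225,400,415): print(c,[tuple(im[q,c]) for q in range(124,134)][::1] if c==215 else '')
for c in (250,400): print(c,[(q,tuple(im[q,c])) for q in range(154,182,2)])
for uv in [(205,128),(425,128)]: w=wpix(s,uv,.03); print('stand far',np.round(w,4))
for uv in [(170,160),(455,160)]: w=wpix(s,uv,.161); print('sieve far',np.round(w,4))
```

```text
205 
215 [(np.int64(121), np.int64(189), np.int64(235)), (np.int64(122), np.int64(188), np.int64(237)), (np.int64(123), np.int64(194), np.int64(244)), (np.int64(106), np.int64(133), np.int64(154)), (np.int64(213), np.int64(231), np.int64(235)), (np.int64(227), np.int64(242), np.int64(246)), (np.int64(238), np.int64(249), np.int64(251)), (np.int64(238), np.int64(249), np.int64(251)), (np.int64(239), np.int64(249), np.int64(252)), (np.int64(241), np.int64(251), np.int64(253))]
225 
400 
415 
250 [(154, (np.int64(233), np.int64(246), np.int64(250))), (156, (np.int64(234), np.int64(246), np.int64(249))), (158, (np.int64(249), np.int64(255), np.int64(255))), (160, (np.int64(36), np.int64(64), np.int64(98))), (162, (np.int64(43), np.int64(73), np.int64(109))), (164, (np.int64(41), np.int64(70), np.int64(106))), (166, (np.int64(35), np.int64(58), np.int64(90))), (168, (np.int64(74), np.int64(127), np.int64(196))), (170, (np.int64(76), np.int64(129), np.int64(199))), (172, (np.int64(72), np.int64(126), np.int64(197))), (174, (np.int64(73), np.int64(130), np.int64(198))), (176, (np.int64(60),
[... 316 characters left out ...]
p.int64(35), np.int64(61), np.int64(97))), (162, (np.int64(39), np.int64(67), np.int64(102))), (164, (np.int64(38), np.int64(70), np.int64(107))), (166, (np.int64(38), np.int64(61), np.int64(92))), (168, (np.int64(72), np.int64(127), np.int64(196))), (170, (np.int64(74), np.int64(134), np.int64(203))), (172, (np.int64(75), np.int64(132), np.int64(204))), (174, (np.int64(77), np.int64(134), np.int64(208))), (176, (np.int64(69), np.int64(118), np.int64(181))), (178, (np.int64(80), np.int64(141), np.int64(215))), (180, (np.int64(78), np.int64(136), np.int64(212)))]
stand far [0.5568 0.2696 0.03  ]
stand far [0.5531 0.1038 0.03  ]
sieve far [0.5445 0.2529 0.161 ]
sieve far [0.5416 0.1237 0.161 ]
```

Run:
```python
from h import *
s=r.read_state()
for uv in [(215,127),(415,127)]: w=wpix(s,uv,.03); print('stand far',np.round(w,4), w[0]-.075)
for z in (.160,.161,.162):
  for uv in [(170,167),(455,167)]: w=wpix(s,uv,z); print('sieve far top',np.round(w,4),w[0]-.06)
for uv in [(250,159),(400,159)]: w=wpix(s,uv,.119); print('sieve far bot',np.round(w,4),w[0]-.06)
```

```text
stand far [0.5574 0.262  0.03  ] 0.4823734244378239
stand far [0.554  0.1114 0.03  ] 0.4790325337658368
sieve far top [0.5413 0.2537 0.16  ] 0.48126090827019513
sieve far top [0.5384 0.1231 0.16  ] 0.4783641908770698
sieve far top [0.5414 0.2533 0.161 ] 0.48135955683807014
sieve far top [0.5385 0.1235 0.161 ] 0.4784782242295525
sieve far top [0.5415 0.253  0.162 ] 0.48145820540594514
sieve far top [0.5386 0.1238 0.162 ] 0.4785922575820352
sieve far bot [0.5406 0.2232 0.119 ] 0.4806054232452302
sieve far bot [0.5388 0.14   0.119 ] 0.47875938560661785
```

Call:
move_arm --pt "-1 0.02 0 0.1 0" --pt "-1 0 0 0.25 0" --pt "-1 0 0 0.4 0" --pt "-1 0 0 0.4 0" --pt "-1 0 0 0.4 0" --pt "-1 0 0 0.4 0" --pt "-1 0 0 0.3 0" --pt "-1 0 0 0.2 0" --pt "-1 0 0 0.1 0" --pt "-1 0 0 0.05 0" --pt "-1 0 0 0 0" --pt "-1 0 0 0 0"

```text
time: 34.68
ee_pos: [0.4811, 0.1898, 0.1227]
eef_rot: [1.0, -0.012, 0.0, -0.0]
ft_force: [-0.7, -0.3, -5.2]
width: 0.0153
```

Run:
```python
from h import *
s,_=snap('scene','s5');_=snap('wrist','w16');print(np.round(s['ee_pos'],4),s['time'])
a=cv2.imread('pics/s5.png')[150:300,320:490];b=cv2.imread('pics/w16.png')[100:350,:]
cv2.imwrite('pics/c17.png',np.vstack([cv2.resize(a,None,fx=640/170,fy=2.2,interpolation=cv2.INTER_CUBIC),b]))
```

```text
[0.4811 0.1898 0.1227] 34.6833
```

View pics/c17.png

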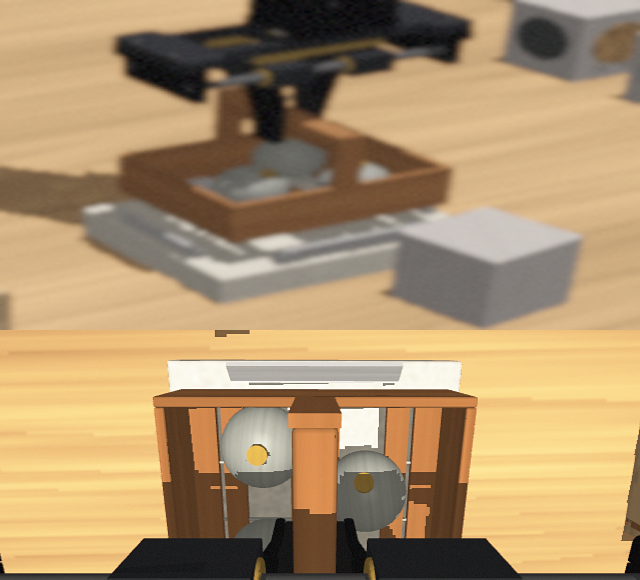

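Call:
move_arm --pt "-1 0 0 0.06 0" --pt "-1 0 0 0.06 0" --pt "-1 0 0 0.06 0" --pt "-1 0 0 0.06 0" --pt "-1 0 0 0.06 0" --pt "-1 0 0 0.06 0" --pt "-1 0 0 0.06 0" --pt "-1 0 0 0.06 0" --pt "-1 0 0 0.06 0" --pt "-1 0 0 0.06 0" --pt "-1 0 0 0 0"

```text
time: 35.7
ee_pos: [0.4807, 0.1896, 0.1069]
eef_rot: [1.0, -0.012, -0.0, 0.0]
ft_force: [-0.8, 0.4, -4.9]
width: 0.0154
```

Call:
move_arm --pt "-1 0 0 0.05 0" --pt "-1 0 0 0.05 0" --pt "-1 0 0 0.05 0" --pt "-1 0 0 0.05 0" --pt "-1 0 0 0 0"

```text
time: 36.12
ee_pos: [0.4807, 0.1896, 0.102]
eef_rot: [1.0, -0.012, -0.0, 0.0]
ft_force: [-0.6, 0.5, -5.0]
width: 0.0157
```

Call:
move_arm --pt "-1 0 0 0.04 0" --pt "-1 0 0 0.04 0" --pt "-1 0 0 0 0"

```text
time: 36.37
ee_pos: [0.4808, 0.1896, 0.1001]
eef_rot: [1.0, -0.012, -0.0, 0.0]
ft_force: [-0.6, -0.8, -5.8]
width: 0.0155
```

Call:
move_arm --pt "-1 0 0 0.04 0" --pt "-1 0 0 0.02 0" --pt "-1 0 0 0 0"

```text
time: 36.62
ee_pos: [0.4808, 0.1896, 0.0986]
eef_rot: [1.0, -0.012, -0.0, 0.0]
ft_force: [-0.3, 0.6, -4.8]
width: 0.0154
```

Call:
move_arm --pt "-1 0 0 0.03 0" --pt "-1 0 0 0.02 0" --pt "-1 0 0 0 0"

```text
time: 36.87
ee_pos: [0.4809, 0.1897, 0.0981]
eef_rot: [1.0, -0.012, 0.0, 0.0]
ft_force: [-3.7, -2.9, 3.1]
width: 0.0152
```

Call:
move_arm --pt "-0.5 0 0 0 0" --pt "-0.3 0 0 0 0" --pt "-0.2 0 0 0 0" --pt "-0.2 0 0 0 0" --pt "-0.2 0 0 0 0" --pt "-0.2 0 0 0 0"

```text
time: 37.37
ee_pos: [0.4809, 0.1897, 0.0976]
eef_rot: [1.0, -0.012, 0.0, -0.0]
ft_force: [-0.0, -0.4, -0.6]
width: 0.0343
```

Call:
move_arm --pt "-0.2 0 0 -0.2 0" --pt "-0.2 0 0 -0.5 0" --pt "-0.2 0 0 -0.8 0" --pt "-0.2 0 0 -1 0" --pt "-0.2 0 0 -1 0" --pt "-0.2 -0.5 0.5 -0.8 0" --pt "-0.2 -1 1 -0.4 0" --pt "-0.2 -0.5 1 0 0" --pt "-0.2 0 0.5 0 0" --pt "-0.2 0 0 0 0" --pt "-0.2 0 0 0 0"

```text
time: 38.28
ee_pos: [0.4294, 0.1157, 0.2162]
eef_rot: [1.0, -0.012, 0.001, 0.0]
ft_force: [-0.3, 0.8, -0.1]
width: 0.0348
```

Run:
```python
from h import *
s,_=snap('scene','s6')
def rep(c,ls):
  for l in ls:
   for d in r.tip_of(c,l)[:5]:
     if d['confidence']>.35: print(c,l,round(d['confidence'],2),np.round(world(c,d['position'],s),4))
rep('scene',['sieve','stand','giftbox','tube','star'])
s,_=snap('wrist','w17');print(np.round(s['ee_pos'],4),s['time'])
rep('wrist',['sieve','stand','sieve_grip','large'])
s,_=snap('top','t6'); rep('top',['sieve','stand','small','tape','star'])
```

```text
scene sieve 0.73 [0.4822 0.1865 0.0268]
scene stand 0.96 [0.4816 0.1901 0.0014]
scene giftbox 0.61 [0.6187 0.2269 0.039 ]
scene tube 0.82 [ 0.626  -0.2239  0.0413]
scene star 0.72 [0.3373 0.169  0.0026]
[0.4291 0.1166 0.215 ] 38.5833
wrist sieve 0.93 [0.4778 0.1902 0.0276]
wrist stand 0.82 [0.4811 0.1861 0.0016]
wrist sieve_grip 0.7 [0.4816 0.1907 0.1099]
wrist large 0.86 [0.4493 0.2185 0.0557]
wrist large 0.72 [0.5088 0.2164 0.0507]
wrist large 0.56 [0.4886 0.1601 0.0523]
top small 0.57 [ 0.5416 -0.2326  0.0114]
top small 0.48 [ 0.5047 -0.2006  0.0149]
top small 0.46 [ 0.4563 -0.2168  0.0122]
top small 0.45 [ 0.4964 -0.1709  0.0181]
top tape 0.83 [ 0.3722 -0.2149  0.0108]
top tape 0.41 [ 0.6222 -0.2195  0.0422]
top star 0.91 [0.3367 0.1656 0.0061]
```

View pics/w17.png

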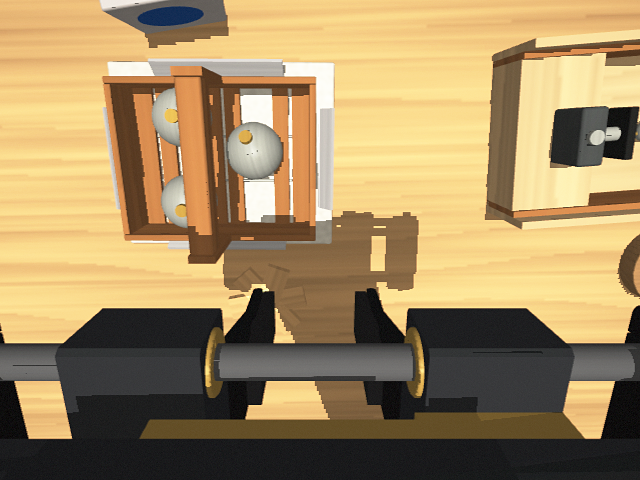

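View pics/s6.png

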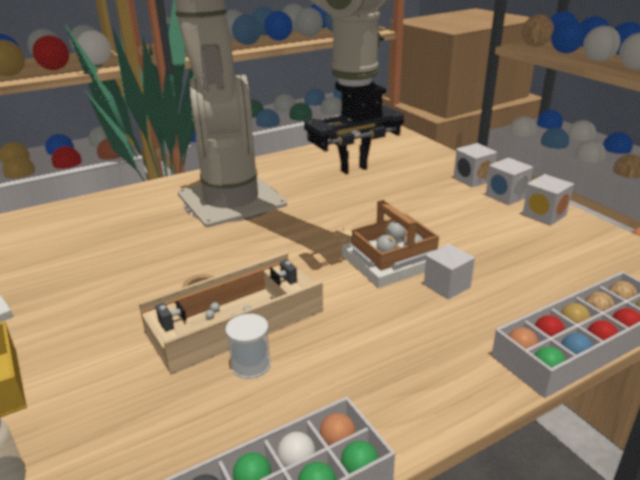

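View pics/t6.png

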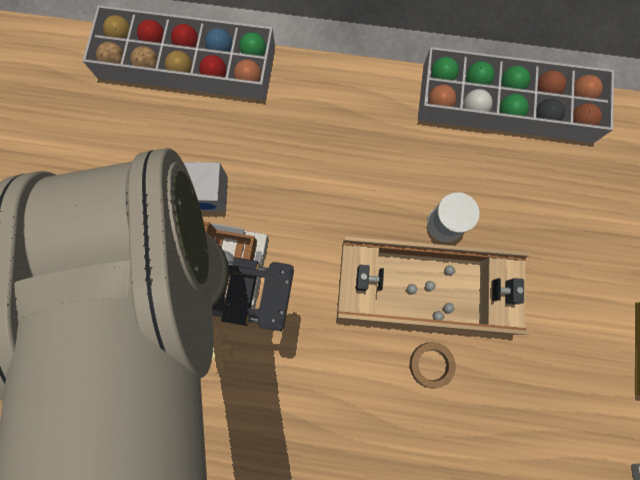

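Run:
```python
from h import *
r.close_job(); print(r.read_state()['time'])
```

```text
the job is handed in; nothing more can be done
the job is handed in; nothing more can be done
```

The sort is done and handed in at about 38.7 s of the 72 s allowed; no verdict came back.

**Shaking:** I located both spring stops by slow force probing, then shook the sieve between them in two rounds. At the turns where I could read the position, the stops were about 1 to 8 mm in. After the first round one small bauble was still in the sieve, so I gripped the bar again and shook faster, at up to about 0.19 m/s. That is above the 0.15 to 0.17 m/s you advised.

**Lifting and placing:** Wrist views from both sides then showed all five small baubles in the pan. I lifted the sieve with the three large baubles in it and lowered it slowly onto the stand, where it met the seat at the expected height with about 8 N. I then released it and backed the gripper away.

**Last checks:**
- **Pan:** the final top view shows five small baubles. The detector reported only four of them with confidence; I saw the fifth in the picture.
- **Stand:** the sieve looks level and inside the nest with the three large baubles in it. Before lowering, it was centred to about 1 mm and turned to match the stand.
- **Height reading:** the detector put the sieve's underside at 27 to 28 mm instead of the 30 mm seat height. That is within its 4 mm accuracy, and the contact height agreed with the seat.
- **Other items:** the tape, star, gift box and tube are within a few millimetres of where they started.
- **Not confirmed:** how far the stops went in between my position readings. I estimate the margin to the 12 mm slam limit from the end positions only.

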